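Put the monomer bottle away and shut the lapped cabinet doors

ROBOT

A 6-joint arm with a two-finger parallel gripper is mounted at the origin on the work surface. World frame = base frame: x ahead of the robot, y to its left, z up, the work surface at z = 0. Lengths are in m, angles in degrees, forces in N, time in s.
With the tool pointing down it reaches from about 0.25 to 0.725 m from the base axis. Payload 9.7 kg.
Tool frame: the origin (TCP) lies midway between the tips of the shut fingers; the grasp point (between the pads) lies 19 mm behind it; y points along the fingers, x is the direction in which the jaws open and shut, and the axes are right-handed (so a half turn about y gives the same grasp; the last joint's range is limited). The gripper opens to 85 mm and grips with 20 to 120 N. Pads are 22 mm wide; open, the fingers measure 114 mm over their backs; the gripper's body (76 mm by 85 mm) begins 54 mm behind the grasp point. The pads swing forward as they close: fully open they stand 13 mm farther back than shut.
Start: joints at [-63.484, 4.979, 10.078, 95.1, 0, 90], TCP at [0.246, -0.492, 0.195] pointing down, gripper open.
Joint ranges: [-179.16, 179.16], [-48.56, 103.87], [-65.8, 70.77], [-126.05, 130.52], [-82.76, 87.17], [-180, 180]. Speed limits (degrees/s): [127.2, 127.2, 147.25, 180, 180, 180].

INTERFACE

Orientations are given as [roll, pitch, yaw] about the fixed x, y, z axes, in that order (R = Rz(yaw) Ry(pitch) Rx(roll)).
In Python, from workcell import get_obs, camera, job_done gives the robot as it stands.
- The arm moves only by the tool play_rows, never from a script. Its argument "moves" is a list of rows, each a list of 3 entries, a list of its own where there are three numbers: the turn, a rotation vector about the tool's x, y, z in degrees, then the shift along the tool's x, y, z in m, then the opening in per cent of the stroke, from 0 (shut) to 100 (fully open). A call has exactly 5 rows; each row is the pose to reach, as a shift and turn from the pose commanded when the call began, along the tool's axes at that moment; what a row does not reach only later rows make up. A row lasts 1/10 s, in which the tool goes at most 50 mm and 8.59 degrees, less where a joint would pass 70% of its speed; a pose out of reach is approached as far as the arm can. A call with a gripper value outside its range is refused whole. The fingers move at their own pace and stop on an object; "grip_force" is the grip in N (left out, the last holds). Time passes only in rows, so rows that repeat a pose let the fingers close, or fill a call up. It gives the time, the measured TCP pose, the force and the opening at its end, in the units of the state.
- get_obs(): the state, without advancing time (a new reading comes with each control period).
- camera(name): name is "side" or "top"; returns a dict with "img" (480x640x3 uint8, red, green, blue), "fov_y" (degrees; the focal length in pixels is half the picture's height over the tangent of half this angle, whatever the lens; pixels are square), "cx", "cy" (the principal point, pixels), "world_from_camera" (4x4, takes a point from camera to world coordinates). Camera axes: x right, y up, looking along -z (the intrinsics and any distortion apply to the point x, -y, -z); pixel columns grow to the right and rows downward; lengths in m; the calibration is good to about 2 mm. A picture is of the moment at which its call begins. There is no depth.
- job_done(): hands the job in, once; it reports no verdict.
The state is a dict: "time": time; "q": joint angles; "qd": joint speeds; "joint_efforts": joint torques, N m; "ee_pos": TCP position; "tcp_rot": TCP orientation; "wrist_force": force on the tool from outside, world axes, zero at the start; "torque": the same for the moment, N m; "opening": finger opening in m.
Only numpy, scipy, OpenCV 4.12 (cv2) and the standard library are available. Lean on these libraries where they do the work, as an engineer would, in place of code of your own. Each camera call takes 0.05 s, during which the arm holds its last target.

TASK

Put the amber monomer bottle away in the small solvent cabinet: set it down (do not drop it) in the pulled-out spill tray between the two jars and push the tray fully home. Then shut the plain rebated leaf first and the flanged leaf last, so that its flange laps over the rebate and both leaves are flush, and turn the lever handle fully down to latch. Keep the bottle and jars upright and leave the plaster model and the cup where they stand.

Things in the scene. Friction and masses are not known exactly. Their poses are not given: they have to be found in the camera images.
- cab: The bench-top solvent cabinet: grey painted steel, 200 deep (x), 372 wide (y), 270 high, fixed to the bench. Origin: centre of its underside, on the bench. Its own +x points to its back, +y to its left-hand side as the robot sees it, z up. Its front frame plane is at own x = -100; the opening reaches up to 222 above the bench, with a header lip above that. Doors hinge on the outer front edges and open towards the robot. The cabinet varies in place and yaw.
- tray (a joint): How far the spill tray (open steel tray, 290 wide, 190 deep) is pulled out of the cabinet towards the robot, m: 0 is fully home (tray front standing 22 mm in front of the front frame plane, inside the hollow of the leaves), 0.13 fully out. It needs about 2 N to slide and stays where it is left; it cannot be passed by a leaf while it is out.
- tray_front (a point): Centre of the top edge of the tray's front wall, on its outer (robot) side; the wall is 4 thick and its flat outer face runs from here 52 down. Moves with the tray. Its axes are the cabinet's.
- tray_spot (a point): Point on the tray's floor, midway between its sides, 46 behind the tray front's outer face: a good place for the bottle. The floor is 26 above the bench, side and back walls 22 above the floor, front wall 52 above it (top edge 78 above the bench). Axes as the cabinet's.
- leaf_rebated (a joint): Opening angle of the left-hand leaf as seen from the robot (rad): 0 shut flush, about 1.57 sticking straight out towards the robot, 2.2 wide open. Plain white hollow steel leaf without a handle, 179 from hinge to free edge, 40 deep (open towards the cabinet), 254 high (8 to 262 above the bench); the last 21 at the free edge are stepped back by 8 from the outer face to a 6 thick tongue (the rebate). Turns at about 0.12 Nm and stays where it is left.
- leaf_rebated_hinge (a point): On the hinge axis (upright) of the rebated leaf at the height of the leaf's top edge; the axis lies 40 behind the leaf's outer face.
- leaf_rebated_push (a point): Point on the outer face of the rebated leaf, 135 from the hinge axis, 40 below its top edge: a place to push it shut. Its own -x axis is the outward normal of the outer face; -y runs towards the free edge.
- leaf_flanged (a joint): Opening angle of the right-hand leaf (rad): 0 shut, 2.2 wide open. Same hollow steel leaf, 40 deep, with the lever handle; 178 from hinge to its edge plus a flange, 6 thick, that carries on 20 beyond it flush with the outer face. Shut last, this flange lies in the rebate of the other leaf; shut first, it blocks the other leaf some 0.24 rad short of shut. Turns at about 0.12 Nm, stays where it is left.
- leaf_flanged_hinge (a point): On the hinge axis (upright) of the flanged leaf at the height of its top edge; the axis lies 40 behind the leaf's outer face.
- leaf_flanged_push (a point): Point on the outer face of the flanged leaf, 155 from the hinge axis, 40 below its top edge: a place to push it shut, clear of the handle. Its own -x axis is the outward normal of the outer face; +y runs towards the free edge.
- handle (a joint): Angle of the black lever handle on the flanged leaf (rad): 0 to 0.2 the lever is about level and points to the hinge side (unlatched), 1.571 it points straight down (latched: a steel cam inside stands up behind the header). The end of the lever moves down, then towards the free edge. About 0.2 Nm turns it, it stays where it is left. Turned while the leaf is open, the cam strikes the header and the leaf will not shut.
- handle_pivot (a point): On the handle's turning axis (level, square to the leaf), at the lever's middle plane, 34 out from the leaf's outer face, 195 above the bench, 103 from the leaf's hinge axis.
- handle_tip (a point): End of the lever, on its centre line, 90 from the pivot. The lever is a straight bar, 16 thick (square to the leaf) and 18 wide.
- bottle_mid (a point): Centre (half-way up) of the loose amber glass bottle: 126 high, body 58 across up to 78 high, then a shoulder and a cream screw cap 34 across and 22 high on top (104 to 126 above its foot). About 0.26 kg. It stands on the bench; own z is its axis.
- jar_left_mid (a point): Centre of a loose white jar standing in the tray's left half: 56 across, 70 high.
- jar_right_mid (a point): Centre of the same kind of jar standing in the tray's right half.
- model: Loose plaster dental model on the bench, 58 x 64, 31 high, horseshoe of teeth on top. Origin: centre of its underside. Leave it.
- cup: Loose white ceramic mixing cup on the bench, 66 across, 48 high. Origin: centre of its underside. Leave it.
Not all that is in view belongs to the job. Of the things that look like the part that bears bottle_mid, the largest one is meant.

How it is judged (in metres and radians):
On the way, in this order (a step that is already met when the one before it is completed fails the run):
1. the bottle stands upright in the pulled-out spill tray, let go (z of bottle_mid in the frame of tray_spot between 0.055 and 0.07 m and angle between bottle_mid's own z axis and vertical below 0.1 rad and x of bottle_mid in the frame of tray_spot between -0.046 and 0.12 m and y of bottle_mid in the frame of tray_spot between -0.06 and 0.06 m and contact force between bottle and the fingers below 0.3 N), for 0.2 s.
2. the tray is pushed fully home (value of joint tray below 0.006 m), for 0.2 s.
3. the rebated leaf is shut while the flanged leaf is still open (value of joint leaf_rebated below 0.03 rad and value of joint leaf_flanged above 0.2 rad), for 0.2 s.
4. the flanged leaf is shut over it, both flush (value of joint each of leaf_rebated, leaf_flanged below 0.03 rad), for 0.2 s.
5. the handle is turned fully down (value of joint handle above 1.4 rad), for 0.2 s.
At the end, for the whole second after the job is handed in: The bottle and both jars stand upright (within 0.1 rad), the bottle on the spill tray's floor between the jars (within 60 mm of the tray's middle line); the tray is within 6 mm of home, both leaves are within 0.03 rad of shut with the flange over the rebate, and the handle is turned past 1.4 rad (all of step 4 and z of bottle_mid in the frame of tray_spot between 0.055 and 0.07 m and angle between each of bottle_mid, jar_left_mid, jar_right_mid's own z axis and vertical below 0.1 rad and x of bottle_mid in the frame of tray_spot between -0.046 and 0.12 m and y of bottle_mid in the frame of tray_spot between -0.06 and 0.06 m and value of joint tray below 0.006 m and value of joint handle above 1.4 rad); the robot touches nothing.
It fails at once if the bottle is dropped (falls freely by some 20 mm or more) (contact force between bottle and the fingers below 0.1 N and linear speed of bottle above 0.6 m/s).
It fails at once if the bottle is tipped over (more than 0.6 rad) (angle between bottle_mid's own z axis and vertical above 0.6 rad).
It fails at once if a jar in the tray is tipped (angle between any of jar_left_mid, jar_right_mid's own z axis and vertical above 0.5 rad).
It fails at once if the plaster model or the cup is moved by more than 30 mm (distance of any of model, cup from where it was at the start of the episode above 0.03 m).
It also fails if it takes over 72 s, if anything falls off the work surface, if the arm or the gripper's body presses on something with over 40 N, if the wrist force passes 120 N, or if a joint passes its speed limit or range.

## Working session

There is one attempt and no reset: what is moved stays moved. The work goes in short steps, Python scripts to look and compute and a tool call to move; the robot and the scene stay as the last step left them, time stands still between calls to the robot, and variables do not carry over. Pictures are saved under pics/ and viewed, and the job is handed in when it is done.

Besides the shell and the picture viewer there is one more tool, called after "Request:" as a command line: name --argument value ..., lists and objects as JSON in quotes. play_rows: Moves the arm, as the interface text tells. Its arguments: {"type":"object","properties":{"moves":{"type":"array"},"grip_force":{"type":"number"}},"required":["moves"]}

```bash
mkdir -p pics; ls
cat > h.py <<'E'
import numpy as np, cv2
from workcell import get_obs, camera, job_done
def shot(n,f):
    c=camera(n); cv2.imwrite(f'pics/{f}.png',c['img'][:,:,::-1]); 
    np.savez(f'pics/{f}.npz',**{k:v for k,v in c.items() if k!='name'}); return c
def load(f): return dict(np.load(f'pics/{f}.npz',allow_pickle=True))
E
python3 - <<'E'
from h import *
for n in ('side','top'):
    c=shot(n,n+'0'); print({k:v for k,v in c.items() if k!='img'})
print(get_obs())
E
```

```text
pics
{'fov_y': 53.7977511863828, 'cx': 319.58865965042514, 'cy': 233.54434773314867, 'world_from_camera': array([[ 0.25747663, -0.91512514,  0.31024468,  0.8285359 ],
       [ 0.96628059,  0.24292761, -0.08536974, -0.03625584],
       [ 0.002757  ,  0.32176413,  0.94681585,  0.93094662],
       [ 0.        ,  0.        ,  0.        ,  1.        ]])}
{'fov_y': 44.839622513097716, 'cx': 323.588714145662, 'cy': 248.0973927963723, 'world_from_camera': array([[-0.01672159,  0.98309908, -0.18230903,  0.41292477],
       [-0.99964054, -0.01261599,  0.02365661,  0.02331023],
       [ 0.02095678,  0.18263907,  0.98295665,  1.03418255],
       [ 0.        ,  0.        ,  0.        ,  1.        ]])}
{'time': 0.1, 'q': array([-6.34853033e+01,  5.00708894e+00,  1.00398974e+01,  9.50979528e+01,
        1.43749738e-03,  9.00016616e+01]), 'qd': array([ 0.06456586, -0.04257034,  0.05827683,  0.00340327,  0.04968752,
       -0.09491098]), 'joint_efforts': array([-1.62759578e-03, -5.21562231e+01,  4.65652978e+01,  1.59131724e-02,
       -1.18031262e-04,  2.28368646e-05]), 'ee_pos': array([ 0.24543919, -0.49194072,  0.19407032]), 'tcp_rot': array([-8.99985644e+01,  6.51443501e-02, -6.34869650e+01]), 'wrist_force': array([-0.28527593, -0.56912607,  1.11082486]), 'torque': array([ 0.02619621, -0.00014006,  0.04746259]), 'opening': 0.08557167776304984}
```

View pics/side0.png

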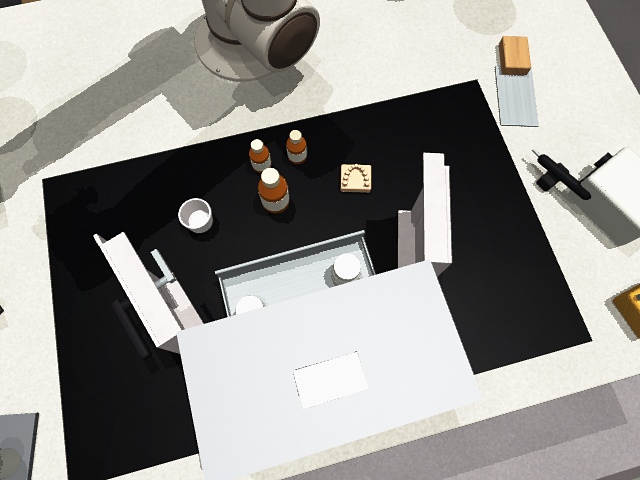

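View pics/top0.png

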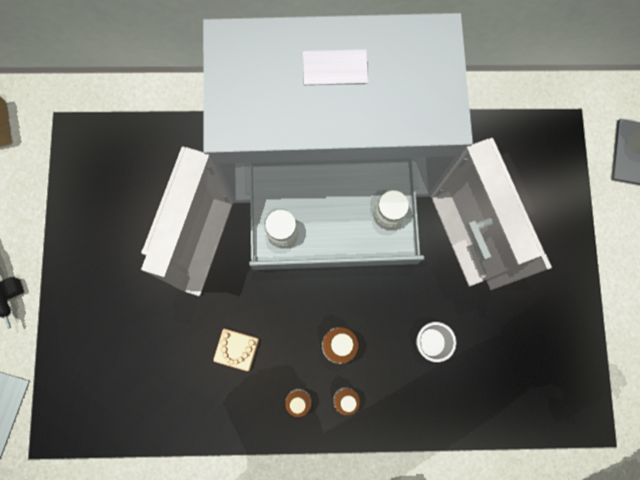

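The top view shows the cabinet with its tray out and both leaves wide open. The large bottle is near (340,345), the two decoys near (298,403) and (346,402), the model near (236,350) and the cup near (436,342). The jars are at (281,226) and (393,208). I'll measure next.

```bash
cat >> h.py <<'E'
def ray(c,u,v):
    f=c['img'].shape[0]/2/np.tan(np.radians(float(c['fov_y']))/2); T=np.array(c['world_from_camera'])
    d=T[:3,:3]@np.array([(u-c['cx'])/f,-(v-c['cy'])/f,-1]); return T[:3,3],d/np.linalg.norm(d)
def onz(c,u,v,z):
    o,d=ray(c,u,v); return o+d*(z-o[2])/d[2]
def proj(c,P):
    f=c['img'].shape[0]/2/np.tan(np.radians(float(c['fov_y']))/2); T=np.array(c['world_from_camera'])
    p=T[:3,:3].T@(np.array(P)-T[:3,3]); return np.array([c['cx']+f*p[0]/-p[2], c['cy']-f*p[1]/-p[2]])
def tri(c1,p1,c2,p2):
    o1,d1=ray(c1,*p1);o2,d2=ray(c2,*p2)
    A=np.array([d1,-d2]).T; s=np.linalg.lstsq(A,o2-o1,rcond=None)[0]
    a,b=o1+d1*s[0],o2+d2*s[1]; return (a+b)/2,np.linalg.norm(a-b)
def crop(c,f,x0,y0,x1,y1,k):
    im=c['img'][y0:y1,x0:x1,::-1]; cv2.imwrite(f'pics/{f}.png',cv2.resize(im,None,fx=k,fy=k,interpolation=cv2.INTER_CUBIC))
E
python3 - <<'E'
from h import *
t=load('top0'); s=load('side0')
crop(t,'t_crop',130,0,560,300,1.8); crop(t,'t_b',210,300,470,430,3); crop(s,'s_crop',80,90,480,390,2)
E
```

```text
(no output)
```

View pics/t_crop.png

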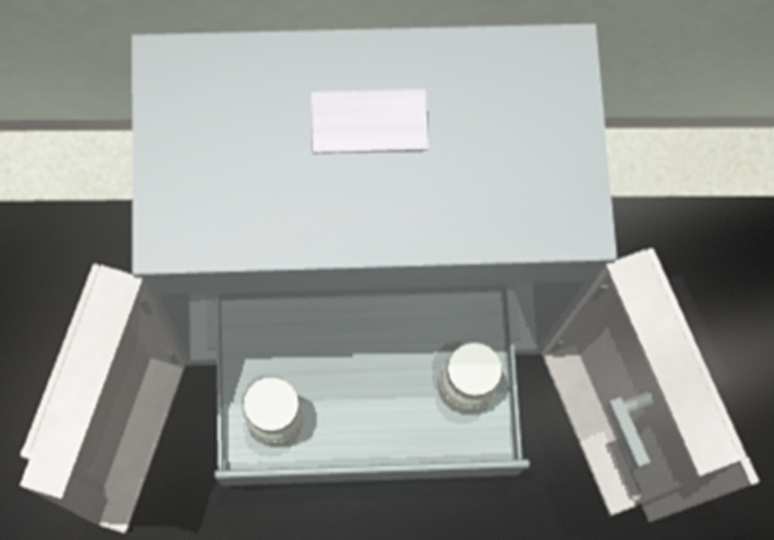

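View pics/s_crop.png

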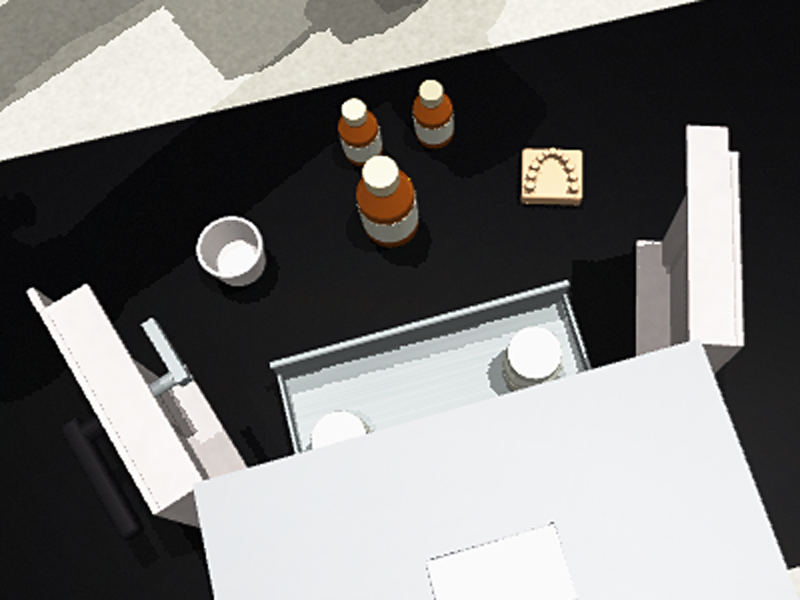

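View pics/t_b.png

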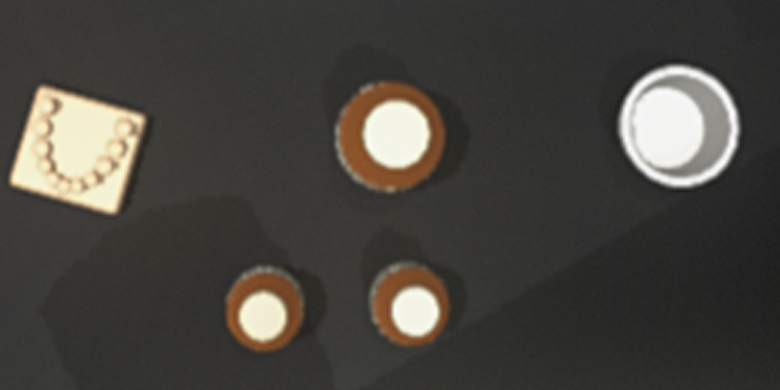

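Run:
```python
from h import *
np.set_printoptions(precision=4,suppress=True)
t=load('top0'); s=load('side0')
def line(c,pred,axis):pass
# cabinet top corners from edges of bright region
TC={'FL':(130+133/1.8,273/1.8),'FR':(130+615/1.8,259/1.8),'BL':(130+132/1.8,36/1.8),'BR':(130+596/1.8,24/1.8)}
for k,p in TC.items(): print('top',k,onz(t,*p,.27))
SC={'FR':(80+194/2,90+483/2),'FL':(80+700/2,90+342/2)}
for k,p in SC.items(): print('side',k,onz(s,*p,.27))
# white blobs
for c,n,rois in ((t,'top',{'bot':(318,320,365,370),'jl':(258,200,305,245),'jr':(370,182,415,228)}),(s,'side',{'bot':(255,160,290,200),'jr?':(232,290,266,310),'jl?':(330,250,365,285)})):
    for k,(x0,y0,x1,y1) in rois.items():
        im=c['img'][y0:y1,x0:x1].astype(int); m=(im.min(2)>195).astype(np.uint8)
        nn,l,st,ce=cv2.connectedComponentsWithStats(m); i=1+np.argmax(st[1:,4])
        co=max(cv2.findContours((l==i).astype(np.uint8),0,1)[0],key=len); e=cv2.fitEllipse(co)
        p=(e[0][0]+x0,e[0][1]+y0); z=.126 if k=='bot' else .096
        print(n,k,p,e[1],st[i,4],onz(c,*p,z))
```

```text
top FL [0.6914 0.167  0.27  ]
top FR [ 0.6994 -0.2034  0.27  ]
top BL [0.8897 0.1719 0.27  ]
top BR [ 0.8989 -0.2007  0.27  ]
side FR [ 0.6993 -0.2032  0.27  ]
side FL [0.6936 0.1671 0.27  ]
top bot (341.58205223083496, 344.45265769958496) (19.636526107788086, 19.916536331176758) 335 [ 0.4299 -0.0238  0.126 ]
top jl (280.12315559387207, 223.8041229248047) (28.149215698242188, 29.490692138671875) 692 [0.6286 0.0718 0.096 ]
top jr (393.53709411621094, 204.55289459228516) (27.166399002075195, 28.695812225341797) 651 [ 0.6593 -0.1172  0.096 ]
side bot (269.76795387268066, 175.40727043151855) (14.878477096557617, 16.21421241760254) 211 [ 0.4296 -0.0243  0.126 ]
side jr? (247.99444484710693, 299.44121074676514) (22.273578643798828, 38.5643196105957) 663 [ 0.6419 -0.116   0.096 ]
side jl? (349.09309577941895, 266.3856430053711) (32.29146194458008, 36.019615173339844) 847 [0.6298 0.0747 0.096 ]
```

```bash
cat >> h.py <<'E'
from scipy.spatial.transform import Rotation as Ro
np.set_printoptions(precision=4,suppress=True)
def want(psi,tilt=0):
    # psi: world dir of tool x (deg); tilt: deg fingers swung forward (about world y-ish), tool down at 0
    return Ro.from_euler('xyz',[-90,0,psi])*Ro.from_euler('x',tilt)
def plan(*targets):
    o=get_obs(); R=Ro.from_euler('xyz',o['tcp_rot'],degrees=True) 
    p=np.array(o['ee_pos'])
    print('t',round(o['time'],2),'p',p,'rot',o['tcp_rot'],'q',np.round(o['q'],1),'op',round(o['opening'],4),'F',o['wrist_force'])
    for pos,psi,tilt in targets:
        W=Ro.from_euler('xyz',[-90,0,psi],degrees=True)*Ro.from_euler('x',tilt,degrees=True)
        print('turn',np.round((R.inv()*W).as_rotvec(degrees=True),1),'shift',np.round(R.inv().apply(np.array(pos)-p),4), 'fingers dir',W.apply([0,1,0]))
E
python3 - <<'E'
from h import *
t=load('top0'); s=load('side0')
plan(((.43,-.024,.2),-88.8,0))
# tray front edge
for p in ((130+217/1.8,475/1.8),(130+529/1.8,463/1.8)): print('tray top',onz(t,*p,.078))
for p in ((80+273/2,90+366/2),(80+569/2,90+285/2)): print('tray side',onz(s,*p,.078))
# leaf top points z=.262 (top view): left leaf outer hinge, free
for n,p in {'L hinge outer':(95,264),'L hinge inner':(141,278),'L free inner':(62,497),'L free outer':(22,455),'L tongue':(22,485),
  'R hinge in':(609,264),'R hinge out':(653,250),'R free':(702,475),'R flange out':(757,481)}.items(): print(n,onz(t,130+p[0]/1.8,p[1]/1.8,.262))
E
```

```text
t 0.1 p [ 0.2454 -0.4919  0.1941] rot [-89.9986   0.0651 -63.487 ] q [-63.5   5.   10.   95.1   0.   90. ] op 0.0856 F [-0.2853 -0.5691  1.1108]
turn [ 0.  25.3 -0.1] shift [-0.3363 -0.0055  0.374 ] fingers dir [ 0.  0. -1.]
tray top [0.5652 0.122  0.078 ]
tray top [ 0.5726 -0.1673  0.078 ]
tray side [ 0.5746 -0.1636  0.078 ]
tray side [0.569  0.1239 0.078 ]
L hinge outer [0.7019 0.1978 0.262 ]
L hinge inner [0.6902 0.1623 0.262 ]
L free inner [0.5209 0.2172 0.262 ]
L free outer [0.5529 0.2478 0.262 ]
L tongue [0.5303 0.2469 0.262 ]
R hinge in [ 0.6983 -0.2009  0.262 ]
R hinge out [ 0.7095 -0.2362  0.262 ]
R free [ 0.531  -0.2608  0.262 ]
R flange out [ 0.5259 -0.3021  0.262 ]
```

Request:
play_rows --moves '[[[0, 6, 0], [-0.08, -0.005, 0.03], 100], [[0, 12, 0], [-0.14, -0.006, 0.08], 100], [[0, 18, 0], [-0.18, -0.006, 0.14], 100], [[0, 22, 0], [-0.22, -0.006, 0.2], 100], [[0, 25, 0], [-0.27, -0.006, 0.28], 100]]'

```text
time: 0.6
ee_pos: [0.307, -0.2541, 0.2001]
tcp_rot: [-90.0, -0.0, -88.7]
wrist_force: [1.8, -0.8, -0.3]
opening: 0.0852
```

Run:
```python
from h import *
plan(((.43,-.024,.2),-88.8,0),((.43,-.024,.1),-88.8,0))
```

```text
t 0.6 p [ 0.307  -0.2541  0.2001] rot [-89.9788  -0.0155 -88.7192] q [-39.6 -15.4  -8.2  97.2   0.  139.1] op 0.0852 F [ 1.8062 -0.8068 -0.2633]
turn [-0.   0.1  0. ] shift [-0.2273  0.0001  0.1281] fingers dir [ 0.  0. -1.]
turn [-0.   0.1  0. ] shift [-0.2274  0.1001  0.1281] fingers dir [ 0.  0. -1.]
```

Request:
play_rows --moves '[[[0, -4, 0], [-0.045, 0, 0.025], 100], [[0, -8, 0], [-0.09, 0, 0.05], 100], [[0, -12, 0], [-0.135, 0, 0.076], 100], [[0, -16, 0], [-0.18, 0, 0.102], 100], [[0, -19, 0], [-0.222, 0, 0.126], 100]]'

```text
time: 1.1
ee_pos: [0.4251, -0.0332, 0.2001]
tcp_rot: [-90.0, -0.0, -69.3]
wrist_force: [0.5, -1.3, -0.7]
opening: 0.0855
```

Run:
```python
from h import *
plan(((.43,-.024,.2),-70,0),((.43,-.024,.1),-70,0))
```

```text
t 1.1 p [ 0.4251 -0.0332  0.2001] rot [-89.9847  -0.011  -69.3157] q [ -4.5 -11.7  -5.2  96.5  -0.  154.9] op 0.0855 F [ 0.525  -1.2907 -0.6723]
turn [-0.   0.7  0. ] shift [-0.0068  0.0001  0.0078] fingers dir [ 0.  0. -1.]
turn [-0.   0.7  0. ] shift [-0.0069  0.1001  0.0078] fingers dir [ 0.  0. -1.]
```

Request:
play_rows --moves '[[[0, 0, 0], [0, 0.01, 0], 100], [[0, 0, 0], [0, 0.02, 0], 100], [[0, 0, 0], [0, 0.03, 0], 100], [[0, 0, 0], [0, 0.03, 0], 100], [[0, 0, 0], [0, 0.03, 0], 100]]'

```text
time: 1.6
ee_pos: [0.4242, -0.0364, 0.1701]
tcp_rot: [-90.0, 0.0, -69.6]
wrist_force: [0.3, -0.9, 0.3]
opening: 0.0853
```

Run:
```python
from h import *
plan(((.43,-.024,.2),-70,0),((.43,-.024,.1),-70,0))
```

```text
t 1.6 p [ 0.4242 -0.0364  0.1701] rot [-90.0128   0.0024 -69.625 ] q [ -4.9 -12.4  -9.1  93.3  -0.  154.7] op 0.0853 F [ 0.2577 -0.8755  0.2674]
turn [ 0.   0.4 -0. ] shift [-0.0096 -0.0299  0.0098] fingers dir [ 0.  0. -1.]
turn [ 0.   0.4 -0. ] shift [-0.0096  0.0701  0.0098] fingers dir [ 0.  0. -1.]
```

Request:
play_rows --moves '[[[0, 0, 0], [-0.01, 0, 0.01], 100], [[0, 0, 0], [-0.01, 0.015, 0.01], 100], [[0, 0, 0], [-0.01, 0.04, 0.01], 100], [[0, 0, 0], [-0.01, 0.06, 0.01], 100], [[0, 0, 0], [-0.01, 0.07, 0.01], 100]]'

```text
time: 2.1
ee_pos: [0.43, -0.0232, 0.0991]
tcp_rot: [-90.1, 0.0, -69.6]
wrist_force: [-0.5, -0.2, 0.7]
opening: 0.0857
```

Request:
play_rows --moves '[[[0, 0, 0], [0, 0, 0], 0], [[0, 0, 0], [0, 0, 0], 0], [[0, 0, 0], [0, 0, 0], 0], [[0, 0, 0], [0, 0, 0], 0], [[0, 0, 0], [0, 0, 0], 0]]' --grip_force 40

```text
time: 2.6
ee_pos: [0.4308, -0.0224, 0.1007]
tcp_rot: [-90.0, -0.0, -69.5]
wrist_force: [-0.0, 0.0, -0.4]
opening: 0.0125
```

Run:
```python
from h import *
c=shot('side','side1');crop(c,'s1',180,100,380,250,4)
plan(((.612,-.021,.22),-70,0),((.43,-.024,.23),-70,0))
```

```text
t 2.65 p [ 0.4308 -0.0224  0.1006] rot [-89.965   -0.0157 -69.4825] q [ -3.  -12.2 -16.7  85.5  -0.  156.5] op 0.0047 F [ 0.306  -0.1395  0.3674]
turn [-0.   0.5  0. ] shift [ 0.0622 -0.1193  0.1703] fingers dir [ 0.  0. -1.]
turn [-0.   0.5  0. ] shift [ 0.0012 -0.1294 -0.0012] fingers dir [ 0.  0. -1.]
```

View pics/s1.png

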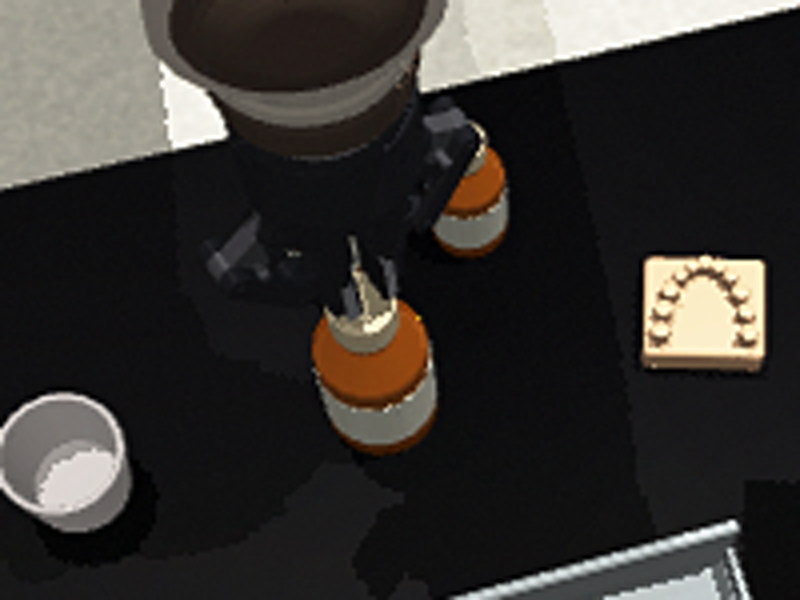

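Run:
```python
from h import *
s=load('side1'); t=shot('top','top1'); crop(t,'t1',260,280,420,400,5)
for z in (.1,.12,.14): print(z,proj(s,(.4308,-.0224,z)),(proj(s,(.4308,-.0224,z))-[180,100])*4,(proj(t,(.4308,-.0224,z))-[260,280])*5)
```

```text
0.1 [272.188  181.6454] [368.7519 326.5815] [399.3348 321.1542]
0.12 [271.2114 177.1325] [364.8456 308.5301] [402.457 319.853]
0.14 [270.1925 172.424 ] [360.7698 289.6961] [405.7182 318.494 ]
```

View pics/t1.png

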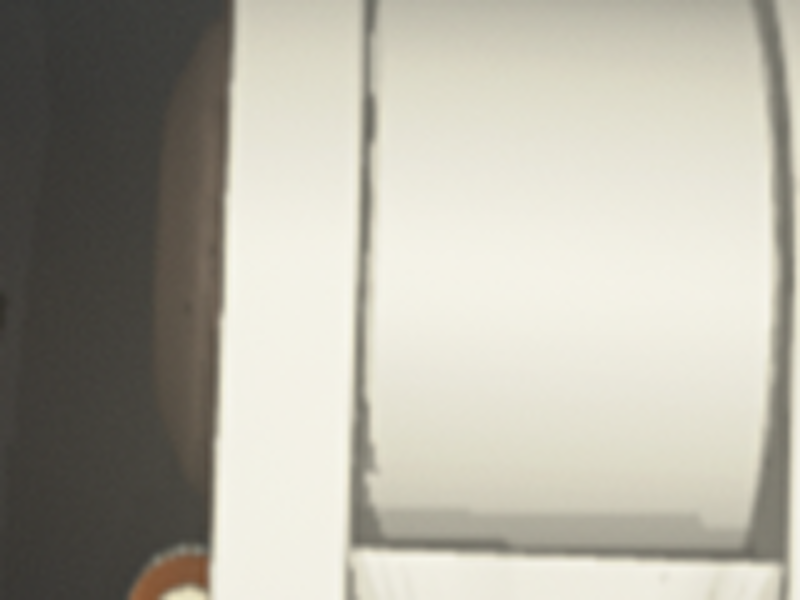

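Run:
```python
from h import *
c=shot('side','side2');crop(c,'s2',220,120,320,220,7); o=get_obs(); print(o['opening'],o['wrist_force'],o['ee_pos'])
c0=load('side0'); crop(c0,'s2o',220,120,320,220,7)
```

```text
-0.0001440750073777715 [-0.6913  0.269   0.3504] [ 0.4306 -0.0224  0.1003]
```

View pics/s2.png

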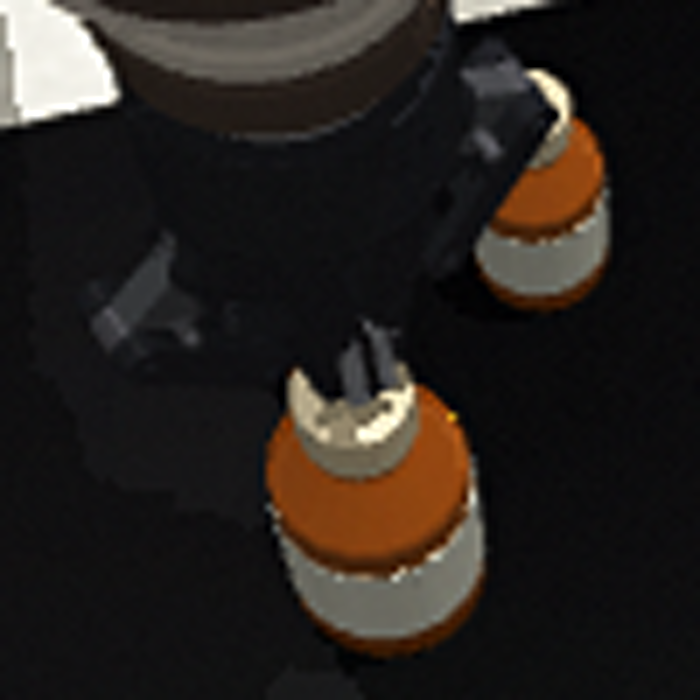

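View pics/s2o.png

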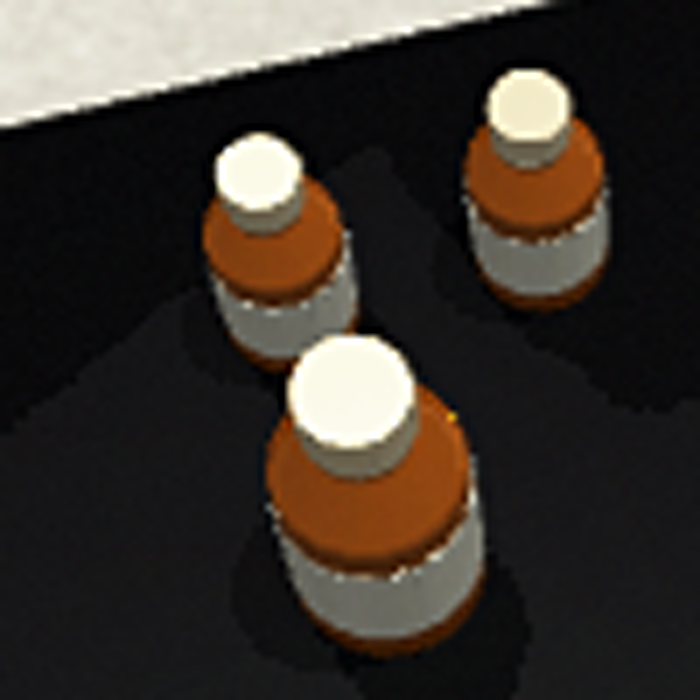

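The fingers shut without catching the cap, and their tips seem to rest above its top, near (272,177). I'll lift and check where the tips really are compared with the reported TCP.

Request:
play_rows --moves '[[[0, 0, 0], [0, -0.02, 0], 0], [[0, 0, 0], [0, -0.04, 0], 0], [[0, 0, 0], [0, -0.06, 0], 0], [[0, 0, 0], [0, -0.06, 0], 0], [[0, 0, 0], [0, -0.06, 0], 0]]'

```text
time: 3.25
ee_pos: [0.4308, -0.0224, 0.1601]
tcp_rot: [-90.0, -0.0, -69.5]
wrist_force: [0.6, 0.0, 0.5]
opening: -0.0
```

Run:
```python
from h import *
c=shot('side','side3');crop(c,'s3',220,100,320,200,7); o=get_obs(); p=o['ee_pos'];print(p,o['opening'])
for dz in (-.02,0,.02,.04): print(dz,(proj(c,p+[0,0,dz])-[220,100])*7)
```

```text
[ 0.4304 -0.0224  0.1595] 0.0003598154017899934
-0.02 [351.2    506.4389]
0 [343.7532 472.0304]
0.02 [335.9691 436.0634]
0.04 [327.8242 398.4297]
```

View pics/s3.png

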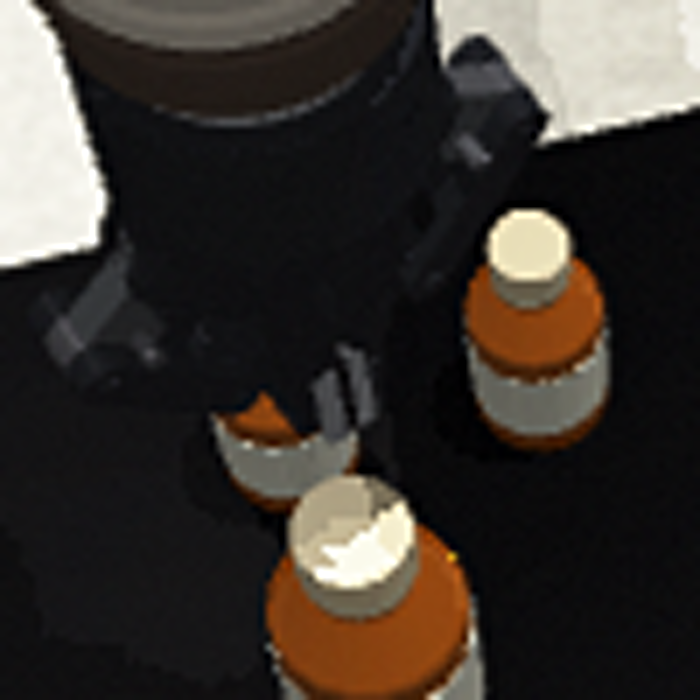

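The visible tips are about 20–25 mm above the reported TCP: expected at row 472 of the crop, seen at about 435. I'll open and grasp lower. At TCP z = 0.075 the open fingers clear the bottle in either case.

Request:
play_rows --moves '[[[0, 0, 0], [0, 0, 0], 100], [[0, 0, 0], [0, 0, 0], 100], [[0, 0, 0], [0, 0, 0], 100], [[0, 0, 0], [0.001, 0, 0], 100], [[0, 0, 0], [0.001, 0, -0.001], 100]]'

```text
time: 3.8
ee_pos: [0.43, -0.0238, 0.16]
tcp_rot: [-90.0, 0.0, -69.5]
wrist_force: [-0.6, -0.8, -0.1]
opening: 0.0721
```

Request:
play_rows --moves '[[[0, 0, 0], [0, 0.015, 0], 100], [[0, 0, 0], [0, 0.035, 0], 100], [[0, 0, 0], [0, 0.06, 0], 100], [[0, 0, 0], [0, 0.075, 0], 100], [[0, 0, 0], [0, 0.085, 0], 100]]'

```text
time: 4.3
ee_pos: [0.4295, -0.0237, 0.074]
tcp_rot: [-90.1, 0.0, -69.5]
wrist_force: [-0.7, 0.6, 0.3]
opening: 0.0854
```

Run:
```python
from h import *
c=shot('side','side4');crop(c,'s4',220,120,320,220,7); o=get_obs(); p=o['ee_pos'];print(p,o['opening'],o['wrist_force'])
```

```text
[ 0.4291 -0.0237  0.073 ] 0.08510674569372942 [ 0.7544 -0.1025 -1.5654]
```

View pics/s4.png

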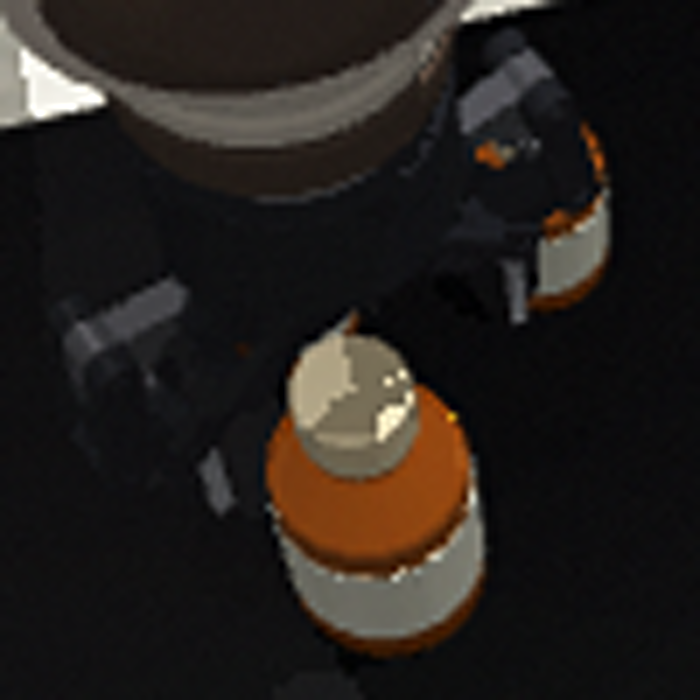

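The open fingers straddle the cap, with tips at about (218,510) and (515,320) in the crop. Closing now.

Request:
play_rows --moves '[[[0, 0, 0], [0, 0, 0], 0], [[0, 0, 0], [0, 0, 0], 0], [[0, 0, 0], [0, 0, 0], 0], [[0, 0, 0], [0, 0, 0], 0], [[0, 0, 0], [0, 0, 0], 0]]' --grip_force 40

```text
time: 4.85
ee_pos: [0.4306, -0.0238, 0.0761]
tcp_rot: [-89.9, -0.0, -69.5]
wrist_force: [-0.4, -1.5, 6.4]
opening: 0.0324
```

Run:
```python
from h import *
c=shot('side','side5');crop(c,'s5',220,120,320,220,7); o=get_obs(); p=o['ee_pos'];print(p,o['opening'],o['wrist_force'])
```

```text
[ 0.4306 -0.0238  0.0761] 0.03223987331668936 [ 0.1518 -0.8169  6.8013]
```

View pics/s5.png

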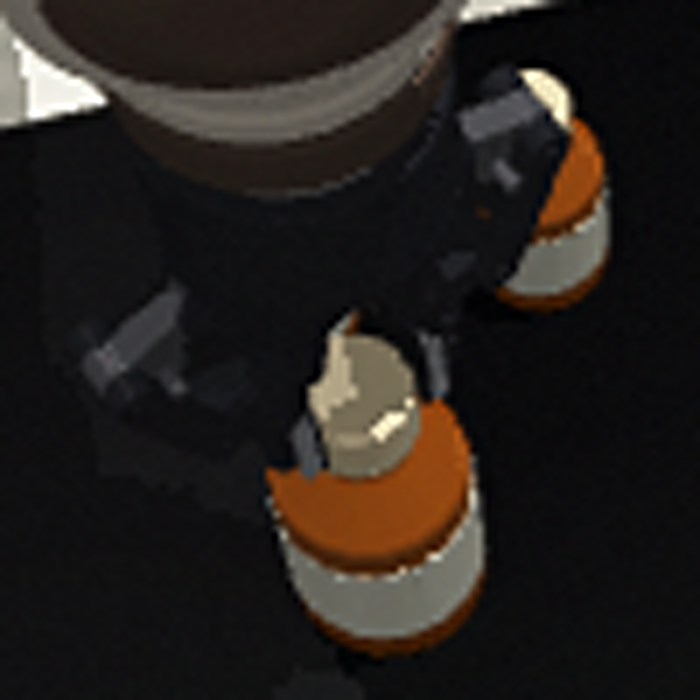

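Request:
play_rows --moves '[[[0, 0, 0], [0, -0.01, 0], 0], [[0, 0, 0], [0, -0.03, 0], 0], [[0, 0, 0], [0, -0.06, 0], 0], [[0, 0, 0], [0, -0.09, 0], 0], [[0, 0, 0], [0, -0.12, 0], 0]]' --grip_force 60

```text
time: 5.4
ee_pos: [0.4295, -0.0236, 0.1964]
tcp_rot: [-90.0, 0.0, -69.5]
wrist_force: [0.3, 1.1, -3.2]
opening: 0.0314
```

Run:
```python
from h import *
c=shot('side','side6');crop(c,'s6',180,80,380,230,4)
plan(((.612,-.021,.2),-70,0))
```

```text
t 5.45 p [ 0.4308 -0.0237  0.2013] rot [-89.7294  -0.1145 -69.4825] q [ -3.2 -11.3  -4.7  96.3   0.  156.3] op 0.0313 F [-2.0012  0.6355  0.0428]
turn [-0.3  0.5  0.1] shift [0.061  0.0022 0.1707] fingers dir [ 0.  0. -1.]
```

View pics/s6.png

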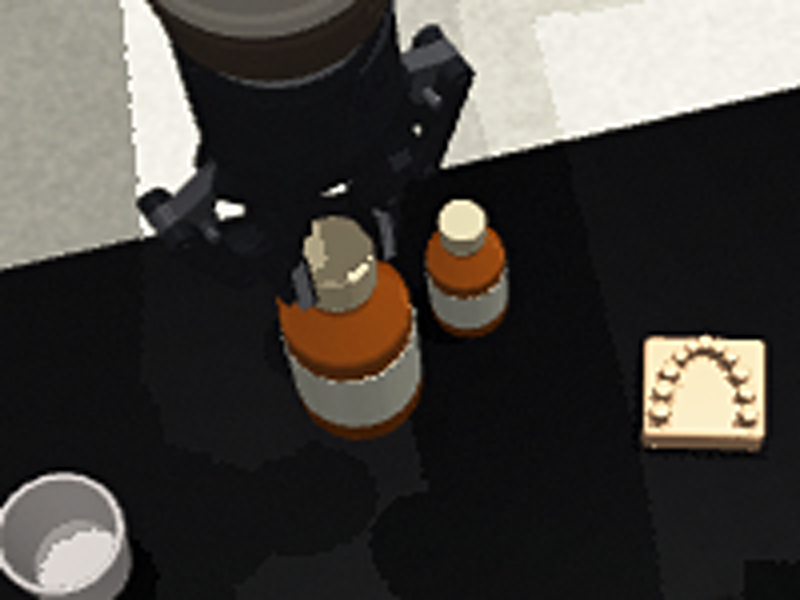

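The bottle is lifted upright in the grip. I'll carry it over the tray in smooth steps.

Request:
play_rows --moves '[[[0, 0, 0], [0.004, 0, 0.011], 0], [[0, 0, 0], [0.011, 0, 0.031], 0], [[0, 0, 0], [0.02, 0, 0.056], 0], [[0, 0, 0], [0.029, 0, 0.081], 0], [[0, 0, 0], [0.037, 0, 0.104], 0]]'

```text
time: 5.95
ee_pos: [0.5415, -0.0218, 0.1931]
tcp_rot: [-90.1, 0.1, -69.5]
wrist_force: [-0.2, -0.2, -2.6]
opening: 0.0312
```

Request:
play_rows --moves '[[[0, 0, 0], [0.009, 0, 0.025], 0], [[0, 0, 0], [0.016, 0, 0.045], 0], [[0, 0, 0], [0.021, 0, 0.058], 0], [[0, 0, 0], [0.024, 0, 0.065], 0], [[0, 0, 0], [0.024, 0, 0.066], 0]]'

```text
time: 6.45
ee_pos: [0.6109, -0.0213, 0.1933]
tcp_rot: [-90.1, 0.1, -69.5]
wrist_force: [-0.2, 0.0, -3.4]
opening: 0.0314
```

Run:
```python
from h import *
c=shot('side','side7');crop(c,'s7',150,130,450,330,2.6)
plan(((.612,-.021,.103),-70,0))
```

```text
t 6.5 p [ 0.6105 -0.0212  0.1939] rot [-90.1054   0.044  -69.4849] q [ -2.   13.8  19.9  96.3   0.  157.5] op 0.0314 F [ 0.2403  0.3688 -4.1198]
turn [ 0.1  0.5 -0. ] shift [0.0004 0.0909 0.0016] fingers dir [ 0.  0. -1.]
```

View pics/s7.png

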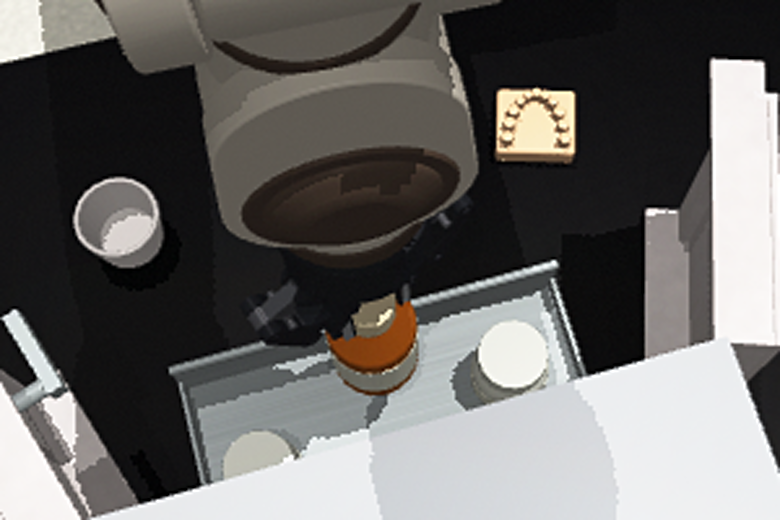

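The bottle is over the tray between the jars, so I'll lower it.

Request:
play_rows --moves '[[[0, 0, 0], [0, 0.01, 0.001], 0], [[0, 0, 0], [0, 0.025, 0.001], 0], [[0, 0, 0], [0, 0.04, 0.001], 0], [[0, 0, 0], [0, 0.055, 0.001], 0], [[0, 0, 0], [0, 0.065, 0.001], 0]]'

```text
time: 7.0
ee_pos: [0.6105, -0.0209, 0.1287]
tcp_rot: [-90.1, 0.0, -69.5]
wrist_force: [0.1, -0.2, -3.5]
opening: 0.031
```

Request:
play_rows --moves '[[[0, 0, 0], [0, 0.006, 0], 0], [[0, 0, 0], [0, 0.011, 0], 0], [[0, 0, 0], [0, 0.016, 0], 0], [[0, 0, 0], [0, 0.021, 0], 0], [[0, 0, 0], [0, 0.025, 0], 0]]'

```text
time: 7.5
ee_pos: [0.6116, -0.0209, 0.105]
tcp_rot: [-90.0, -0.0, -69.5]
wrist_force: [0.0, 0.1, -3.7]
opening: 0.0313
```

Run:
```python
from h import *
c=shot('side','side8');crop(c,'s8',150,130,450,330,2.6)
plan(((.612,-.021,.103),-70,0))
```

```text
t 7.55 p [ 0.6113 -0.0209  0.1042] rot [-90.0368   0.0145 -69.485 ] q [ -2.   12.6   8.7  86.1  -0.  157.5] op 0.0316 F [ 0.5317 -0.6532 -4.2987]
turn [ 0.   0.5 -0. ] shift [0.0003 0.0012 0.0006] fingers dir [ 0.  0. -1.]
```

View pics/s8.png

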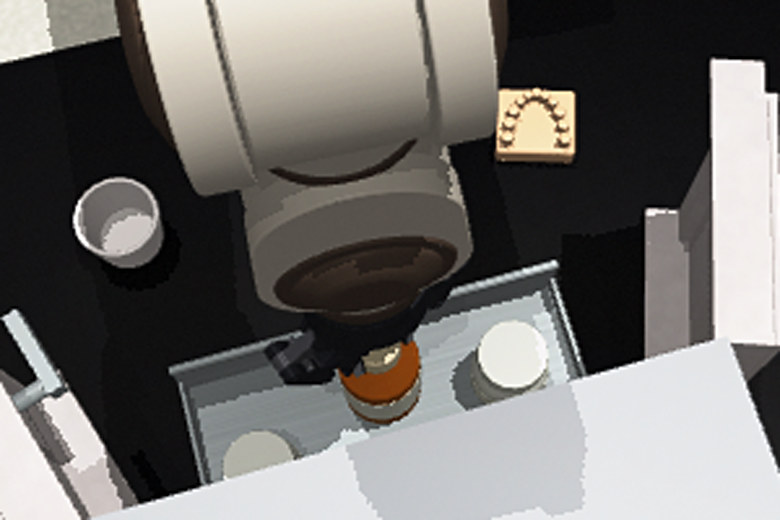

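Request:
play_rows --moves '[[[0, 0, 0], [0, 0.001, 0], 0], [[0, 0, 0], [0, 0.002, 0], 0], [[0, 0, 0], [0, 0.002, 0], 0], [[0, 0, 0], [0, 0.003, 0], 0], [[0, 0, 0], [0, 0.003, 0], 0]]'

```text
time: 8.05
ee_pos: [0.6117, -0.0209, 0.1024]
tcp_rot: [-90.0, -0.0, -69.5]
wrist_force: [0.7, 0.0, -1.9]
opening: 0.0316
```

Request:
play_rows --moves '[[[0, 0, 0], [0, 0.001, 0], 0], [[0, 0, 0], [0, 0.001, 0], 0], [[0, 0, 0], [0, 0.002, 0], 0], [[0, 0, 0], [0, 0.002, 0], 0], [[0, 0, 0], [0, 0.002, 0], 0]]'

```text
time: 8.55
ee_pos: [0.6124, -0.0211, 0.1022]
tcp_rot: [-89.8, -0.1, -69.5]
wrist_force: [-0.9, -1.5, 10.4]
opening: 0.0314
```

Request:
play_rows --moves '[[[0, 0, 0], [0, -0.001, 0], 0], [[0, 0, 0], [0, -0.001, 0], 60], [[0, 0, 0], [0, -0.001, 0], 70], [[0, 0, 0], [0, -0.001, 0], 90], [[0, 0, 0], [0, -0.001, 0], 100]]'

```text
time: 9.05
ee_pos: [0.6114, -0.0209, 0.1009]
tcp_rot: [-90.0, 0.0, -69.5]
wrist_force: [-0.4, -0.2, -0.0]
opening: 0.0847
```

Request:
play_rows --moves '[[[0, 0, 0], [0, -0.002, 0], 100], [[0, 0, 0], [0, -0.015, 0], 100], [[0, 0, 0], [0, -0.035, 0], 100], [[0, 0, 0], [0, -0.06, 0], 100], [[0, 0, 0], [0, -0.09, 0], 100]]'

```text
time: 9.55
ee_pos: [0.6111, -0.0209, 0.1925]
tcp_rot: [-90.0, 0.0, -69.5]
wrist_force: [1.3, -0.7, -0.3]
opening: 0.0853
```

Run:
```python
from h import *
c=shot('side','side9');crop(c,'s9',150,130,450,330,2.6)
plan(((.50,-.021,.2),1.2,0))
```

```text
t 9.6 p [ 0.6124 -0.021   0.1984] rot [-89.657   -0.14   -69.4873] q [ -2.   13.6  20.2  96.3   0.  157.5] op 0.0855 F [-2.081   1.3635  3.9914]
turn [ -0.2 -70.7   0.3] shift [-0.0393 -0.0023 -0.1053] fingers dir [-0.  0. -1.]
```

View pics/s9.png

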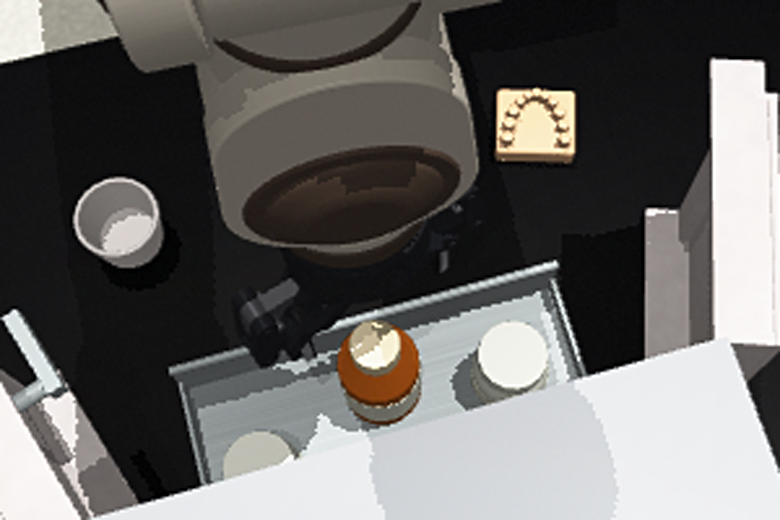

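The bottle stands upright in the tray and has been released. Next I back off, close the fingers, and turn and tilt to push the tray.

Request:
play_rows --moves '[[[0, -8, 0], [-0.012, 0, -0.033], 100], [[0, -16, 0], [-0.026, 0, -0.07], 50], [[0, -24, 0], [-0.04, 0, -0.1], 0], [[0, -32, 0], [-0.044, 0, -0.114], 0], [[0, -40, 0], [-0.044, 0, -0.116], 0]]'

```text
time: 10.1
ee_pos: [0.4861, -0.0203, 0.193]
tcp_rot: [-89.9, -0.1, -29.1]
wrist_force: [0.7, -1.3, -0.3]
opening: 0.0283
```

Request:
play_rows --moves '[[[0, -8, 0], [0, 0, 0], 0], [[0, -16, 0], [0, 0, 0], 0], [[0, -24, 0], [0, 0, 0], 0], [[0, -31, 0], [0, 0, 0], 0], [[0, -31, 0], [0, 0, 0], 0]]'

```text
time: 10.6
ee_pos: [0.4876, -0.0204, 0.1921]
tcp_rot: [-90.0, -0.1, 1.6]
wrist_force: [-0.1, 0.5, -0.3]
opening: -0.0001
```

```bash
cat >> h.py <<'E'
def plan2(*targets):
    # tilt about tool z (psi~0): fingers forward = positive tilt
    o=get_obs(); R=Ro.from_euler('xyz',o['tcp_rot'],degrees=True); p=np.array(o['ee_pos'])
    print('t',round(o['time'],2),'p',p,'rot',o['tcp_rot'],'q',np.round(o['q'],1),'op',round(o['opening'],4),'F',o['wrist_force'])
    for pos,psi,tilt in targets:
        W=Ro.from_euler('xyz',[-90,0,psi],degrees=True)*Ro.from_euler('z',-tilt,degrees=True)
        print('turn',np.round((R.inv()*W).as_rotvec(degrees=True),1),'shift',np.round(R.inv().apply(np.array(pos)-p),4),'dir',W.apply([0,1,0]))
E
python3 - <<'E'
from h import *
c=shot('top','top10');crop(c,'t10',130,80,560,380,1.8)
plan2(((.50,-.021,.12),1.2,35),((.50,-.021,.025),1.2,35))
E
```

```text
t 10.65 p [ 0.4876 -0.0204  0.192 ] rot [-90.0007  -0.0573   1.3648] q [-2.4 -3.6  1.1 94.7  0.  86.2] op -0.0 F [-0.8732 -0.5378  1.214 ]
turn [ -0.    0.2 -34.9] shift [ 0.0123  0.072  -0.0009] dir [ 0.5735  0.012  -0.8192]
turn [ -0.    0.2 -34.9] shift [ 0.0122  0.167  -0.0009] dir [ 0.5735  0.012  -0.8192]
```

View pics/t10.png

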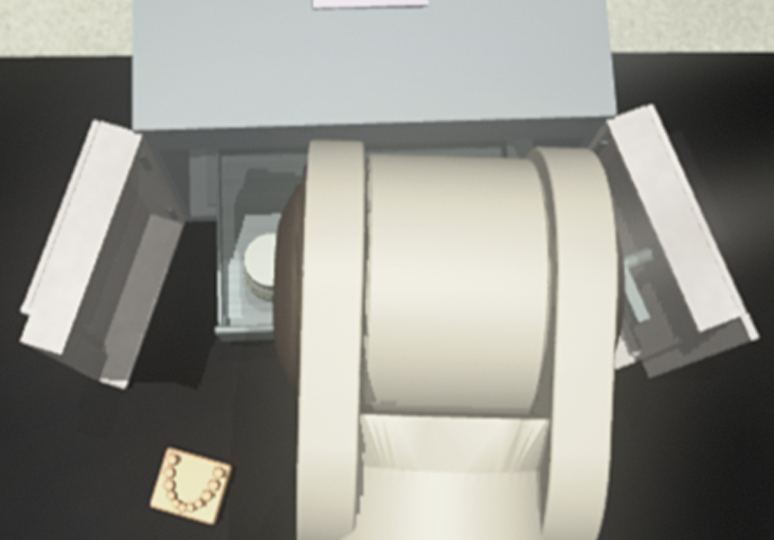

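Request:
play_rows --moves '[[[0, 0, -8], [0.002, 0, 0], 0], [[0, 0, -16], [0.005, 0.02, 0], 0], [[0, 0, -24], [0.01, 0.05, 0], 0], [[0, 0, -32], [0.012, 0.09, 0], 0], [[0, 0, -35], [0.012, 0.13, 0], 0]]'

```text
time: 11.15
ee_pos: [0.5006, -0.0201, 0.0693]
tcp_rot: [-89.9, -35.0, 1.2]
wrist_force: [-0.1, 0.5, 0.4]
opening: -0.0002
```

Run:
```python
from h import *
plan2(((.50,-.021,.025),1.2,35),((.56,-.021,.025),1.2,35),((.66,-.018,.025),1.2,35))
c=shot('side','side10');crop(c,'s10',150,130,450,330,2.6)
print([(proj(c,get_obs()['ee_pos'])-[150,130])*2.6])
```

```text
t 11.15 p [ 0.5006 -0.0201  0.0693] rot [-89.8687 -34.9519   1.2493] q [ -4.5 -42.7 -48.6  49.3   3.4  85.3] op -0.0002 F [-0.1304  0.5217  0.3705]
turn [-0.2  0.  -0. ] shift [-0.0259  0.036  -0.0009] dir [ 0.5735  0.012  -0.8192]
turn [-0.2  0.  -0. ] shift [ 0.0233  0.0703 -0.0023] dir [ 0.5735  0.012  -0.8192]
turn [-0.2  0.  -0. ] shift [ 0.1053  0.1276 -0.0016] dir [ 0.5735  0.012  -0.8192]
[array([345.2877, 229.5861])]
```

View pics/s10.png

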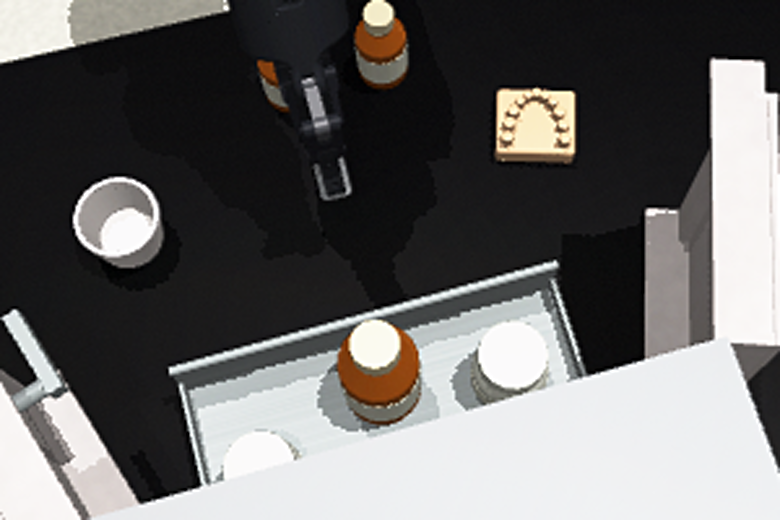

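Request:
play_rows --moves '[[[0, 0, 0], [0.0, 0.017, 0], 0], [[0, 0, 0], [0.005, 0.035, -0.001], 0], [[0, 0, 0], [0.012, 0.053, -0.002], 0], [[0, 0, 0], [0.02, 0.068, -0.002], 0], [[0, 0, 0], [0.023, 0.07, -0.002], 0]]'

```text
time: 11.7
ee_pos: [0.5593, -0.0205, 0.0237]
tcp_rot: [-89.9, -34.3, 1.3]
wrist_force: [0.2, -0.2, -0.7]
opening: 0.0
```

Run:
```python
from h import *
plan2(((.60,-.020,.025),1.2,35),((.66,-.018,.025),1.2,35))
```

```text
t 11.7 p [ 0.5593 -0.0205  0.0237] rot [-89.8852 -34.3218   1.331 ] q [ -3.8 -29.9 -46.7  39.    3.   85.7] op 0.0 F [ 0.1778 -0.1713 -0.6723]
turn [-0.2  0.1 -0.7] shift [ 0.0344  0.0219 -0.0005] dir [ 0.5735  0.012  -0.8192]
turn [-0.2  0.1 -0.7] shift [0.0839 0.0557 0.    ] dir [ 0.5735  0.012  -0.8192]
```

Request:
play_rows --moves '[[[0, 0, 0], [0.007, 0.0045, 0], 0], [[0, 0, 0], [0.012, 0.008, 0], 0], [[0, 0, 0], [0.018, 0.012, 0], 0], [[0, 0, 0], [0.025, 0.017, 0], 0], [[0, 0, 0], [0.033, 0.022, 0], 0]]'

```text
time: 12.2
ee_pos: [0.5983, -0.0195, 0.0236]
tcp_rot: [-90.0, -34.4, 1.5]
wrist_force: [-1.9, -0.1, -0.2]
opening: -0.0004
```

Request:
play_rows --moves '[[[0, 0, 0], [0.009, 0.006, 0], 0], [[0, 0, 0], [0.018, 0.012, 0], 0], [[0, 0, 0], [0.027, 0.018, 0], 0], [[0, 0, 0], [0.036, 0.024, 0], 0], [[0, 0, 0], [0.043, 0.029, 0], 0]]'

```text
time: 12.7
ee_pos: [0.6503, -0.0181, 0.0236]
tcp_rot: [-90.0, -34.4, 1.5]
wrist_force: [-1.7, -1.0, 0.4]
opening: -0.0002
```

Run:
```python
from h import *
c=shot('top','top11');crop(c,'t11',130,80,560,380,1.8)
plan2(((.675,-.018,.025),1.2,35),((.66,-.018,.025),1.2,35))
```

```text
t 12.75 p [ 0.6513 -0.018   0.0241] rot [-89.9919 -34.4801   1.51  ] q [ -2.8 -14.8 -36.4  33.9   2.4  86.5] op 0.0 F [-0.984  -0.1613  0.6955]
turn [-0.2  0.3 -0.5] shift [ 0.0201  0.0126 -0.0006] dir [ 0.5735  0.012  -0.8192]
turn [-0.2  0.3 -0.5] shift [ 0.0077  0.0041 -0.0002] dir [ 0.5735  0.012  -0.8192]
```

View pics/t11.png

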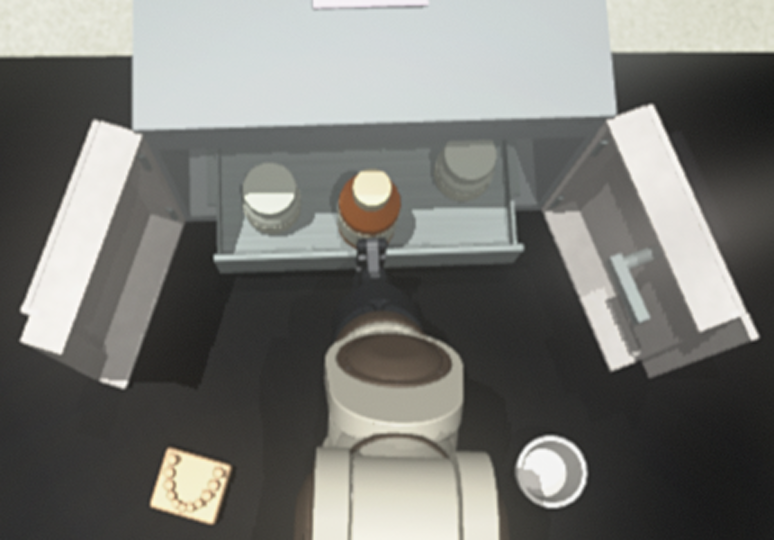

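Run:
```python
from h import *
c=load('top11')
for u,v in ((217,257),(300,255),(450,250),(523,246)): print(onz(c,130+u/1.8,80+v/1.8,.078))
print((proj(c,(.6513-.0126,-.018,.042))-[130,80])*1.8,(proj(c,(.6513,-.018,.024))-[130,80])*1.8)
crop(c,'t11b',310,190,370,250,10)
```

```text
[0.6351 0.1224 0.078 ]
[0.6361 0.0449 0.078 ]
[ 0.6393 -0.096   0.078 ]
[ 0.6423 -0.165   0.078 ]
[365.6746 260.1024] [364.7495 251.7364]
```

View pics/t11b.png

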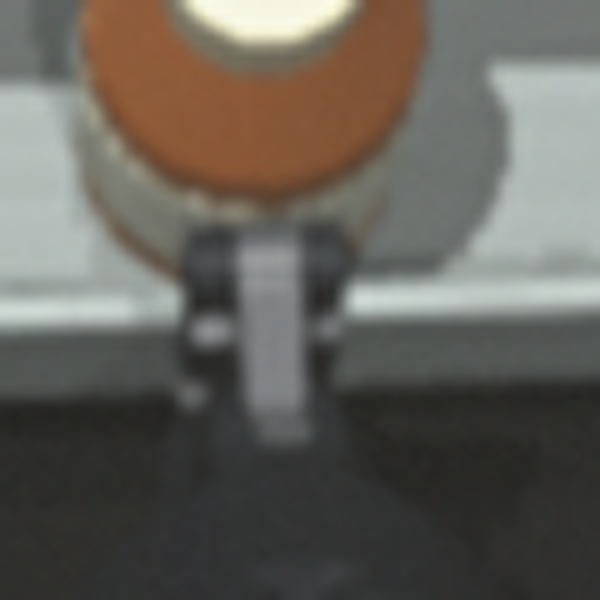

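Run:
```python
from h import *
c=load('top11'); print(onz(c,130+371/1.8,80+187/1.8,.152))
s=shot('side','side11');crop(s,'s11',220,180,400,315,4.4)
```

```text
[ 0.6792 -0.0194  0.152 ]
```

View pics/s11.png

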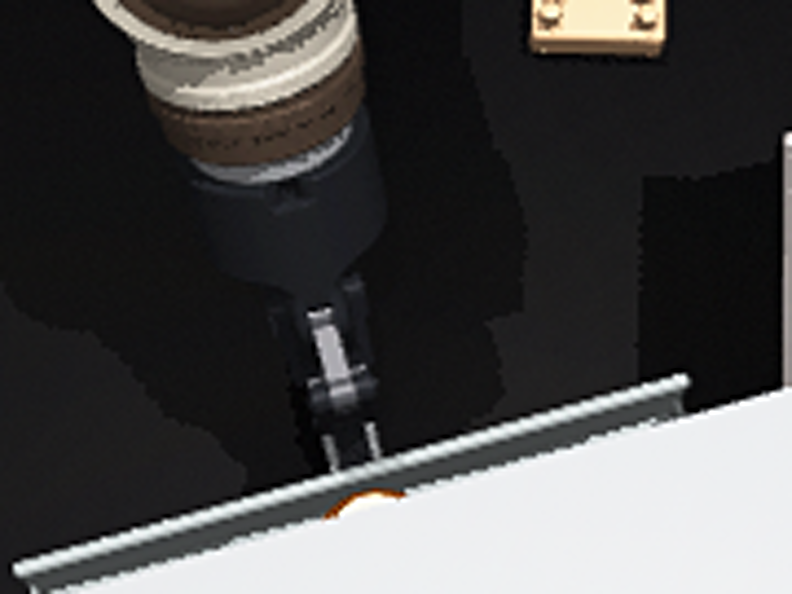

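Request:
play_rows --moves '[[[0, 0, 0], [0.005, 0.003, 0], 0], [[0, 0, 0], [0.011, 0.0075, 0], 0], [[0, 0, 0], [0.017, 0.0115, 0], 0], [[0, 0, 0], [0.022, 0.015, 0], 0], [[0, 0, 0], [0.026, 0.0175, 0], 0]]'

```text
time: 13.3
ee_pos: [0.6813, -0.0172, 0.0239]
tcp_rot: [-90.0, -34.4, 1.5]
wrist_force: [-1.5, -0.1, -0.5]
opening: -0.0003
```

Request:
play_rows --moves '[[[0, 0, 0], [0.002, 0.0013, 0], 0], [[0, 0, 0], [0.003, 0.002, 0], 0], [[0, 0, 0], [0.004, 0.0027, 0], 0], [[0, 0, 0], [0.005, 0.0034, 0], 0], [[0, 0, 0], [0.006, 0.004, 0], 0]]'

```text
time: 13.8
ee_pos: [0.6879, -0.0171, 0.024]
tcp_rot: [-90.0, -34.4, 1.5]
wrist_force: [-6.0, -0.3, -0.7]
opening: -0.0001
```

Contact force is rising, so I'll press a bit more.

Request:
play_rows --moves '[[[0, 0, 0], [0.001, 0.0007, 0], 0], [[0, 0, 0], [0.002, 0.0014, 0], 0], [[0, 0, 0], [0.002, 0.0014, 0], 0], [[0, 0, 0], [0.002, 0.0014, 0], 0], [[0, 0, 0], [0.002, 0.0014, 0], 0]]'

```text
time: 14.3
ee_pos: [0.6884, -0.017, 0.0238]
tcp_rot: [-90.0, -34.2, 1.5]
wrist_force: [-30.4, -0.4, 16.2]
opening: -0.0
```

Run:
```python
from h import *
c=shot('top','top12');crop(c,'t12',200,100,480,300,2.8)
plan2(((.55,-.018,.05),1.2,35))
```

```text
t 14.35 p [ 0.6884 -0.0171  0.0238] rot [-89.9808 -34.2391   1.4863] q [ -2.5  -9.  -31.6  33.2   2.2  86.7] op 0.0002 F [-31.2225  -0.3663  15.3944]
turn [-0.2  0.2 -0.8] shift [-0.0996 -0.0996  0.0027] dir [ 0.5735  0.012  -0.8192]
```

View pics/t12.png

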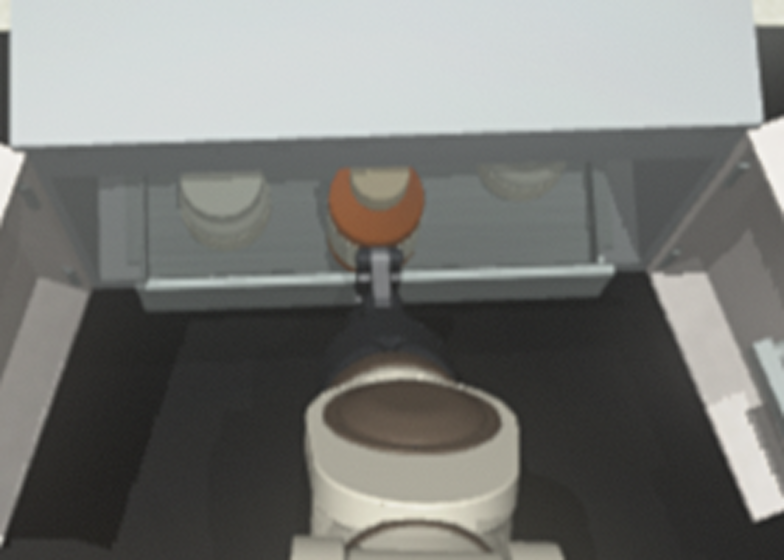

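The tray hit its hard stop with 30 N on the front. Next I retract and move to the outside of the left (rebated) leaf.

Request:
play_rows --moves '[[[0, 0, 0], [-0.02, -0.012, 0], 0], [[0, 0, 0], [-0.05, -0.04, 0], 0], [[0, 0, 0], [-0.08, -0.08, 0], 0], [[0, 0, 0], [-0.1, -0.12, 0], 0], [[0, 0, 0], [-0.1, -0.165, 0], 0]]'

```text
time: 14.85
ee_pos: [0.5116, -0.0216, 0.102]
tcp_rot: [-90.0, -34.3, 1.5]
wrist_force: [1.3, 0.0, 1.0]
opening: 0.0001
```

Run:
```python
from h import *
plan2(((.5,.15,.3),1.2,0))
```

```text
t 14.85 p [ 0.5116 -0.0216  0.102 ] rot [-89.9734 -34.2763   1.4943] q [ -4.6 -39.9 -43.3  52.4   3.4  85. ] op 0.0001 F [1.2531 0.0289 1.0354]
turn [-0.1  0.3 34.3] shift [ 0.1056 -0.1675  0.1719] dir [-0.  0. -1.]
```

Request:
play_rows --moves '[[[0, 0, 7], [0.02, -0.04, 0.01], 0], [[0, 0, 14], [0.045, -0.08, 0.03], 0], [[0, 0, 21], [0.07, -0.12, 0.06], 0], [[0, 0, 28], [0.09, -0.15, 0.1], 0], [[0, 0, 34], [0.105, -0.168, 0.14], 0]]'

```text
time: 15.35
ee_pos: [0.5049, 0.0679, 0.2615]
tcp_rot: [-89.8, -4.4, 1.5]
wrist_force: [1.0, -0.8, 0.8]
opening: -0.0001
```

Run:
```python
from h import *
plan2(((.5,.20,.3),1.2,0),((.59,.287,.3),1.2,0),((.59,.287,.205),1.2,0))
```

```text
t 15.35 p [0.5049 0.0679 0.2615] rot [-89.801   -4.3571   1.4647] q [ 7.8 -3.4  9.  98.1 -0.3 96.4] op -0.0001 F [ 0.9999 -0.791   0.7693]
turn [-0.2  0.3  4.4] shift [ 0.0014 -0.038   0.1323] dir [-0.  0. -1.]
turn [-0.2  0.3  4.4] shift [ 0.0933 -0.0307  0.2169] dir [-0.  0. -1.]
turn [-0.2  0.3  4.4] shift [0.0861 0.064  0.2166] dir [-0.  0. -1.]
```

Request:
play_rows --moves '[[[0, 0, 2], [0.0, -0.03, 0.03], 0], [[0, 0, 4], [0.005, -0.035, 0.08], 0], [[0, 0, 4], [0.03, -0.035, 0.12], 0], [[0, 0, 4], [0.055, -0.033, 0.16], 0], [[0, 0, 4], [0.08, -0.031, 0.2], 0]]'

```text
time: 15.85
ee_pos: [0.5775, 0.2713, 0.2965]
tcp_rot: [-89.7, -0.4, 1.5]
wrist_force: [0.7, -0.7, 0.3]
opening: -0.0
```

Run:
```python
from h import *
plan2(((.59,.287,.3),1.2,0),((.59,.287,.205),1.2,0))
c=shot('top','top13'); crop(c,'t13',80,80,380,300,2.6)
print((proj(c,get_obs()['ee_pos'])-[80,80])*2.6)
```

```text
t 15.85 p [0.5775 0.2713 0.2965] rot [-89.7413  -0.4392   1.5357] q [ 25.1  22.4  42.7 109.8   0.1 113.6] op -0.0 F [ 0.723  -0.7387  0.3155]
turn [-0.3  0.3  0.4] shift [ 0.013  -0.0033  0.0154] dir [-0.  0. -1.]
turn [-0.3  0.3  0.4] shift [0.0122 0.0917 0.015 ] dir [-0.  0. -1.]
[ 88.9821 385.3363]
```

View pics/t13.png

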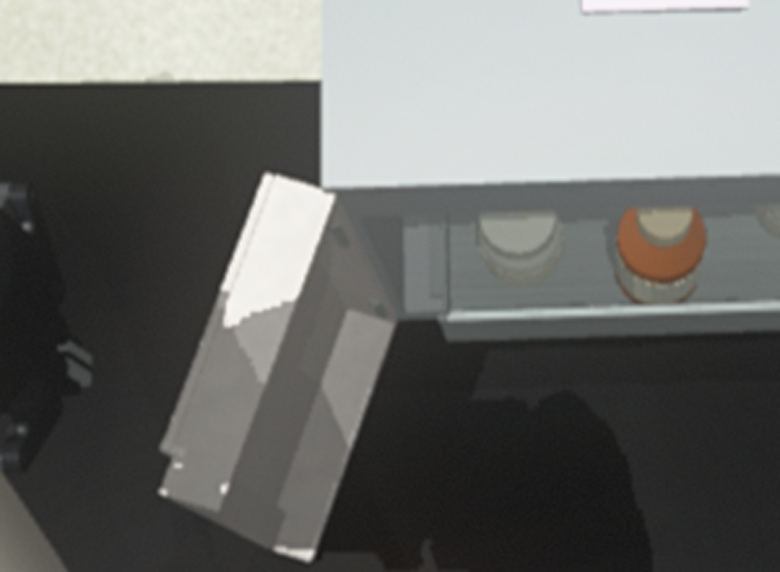

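Request:
play_rows --moves '[[[0, 0, 0], [0.01, 0.005, 0.012], 0], [[0, 0, 0], [0.012, 0.03, 0.014], 0], [[0, 0, 0], [0.012, 0.06, 0.014], 0], [[0, 0, 0], [0.012, 0.085, 0.014], 0], [[0, 0, 0], [0.012, 0.092, 0.014], 0]]'

```text
time: 16.4
ee_pos: [0.588, 0.2836, 0.2013]
tcp_rot: [-89.9, -0.2, 1.5]
wrist_force: [-0.1, 0.5, -0.1]
opening: 0.0001
```

```bash
cat > arc.py <<'E'
from h import *
import sys
side=sys.argv[1]; r=float(sys.argv[2]); w=float(sys.argv[3]); ths=[float(x) for x in sys.argv[4:]]
yaw=np.radians(1.2); Rz=np.array([[np.cos(yaw),-np.sin(yaw)],[np.sin(yaw),np.cos(yaw)]])
H,s=((np.array([.690,.163]),1) if side=='L' else (np.array([.698,-.201]),-1))
P=[]
for th in ths:
    d=np.array([-np.sin(th),-s*np.cos(th)]); n=np.array([-np.cos(th),s*np.sin(th)])
    p=H+Rz@((.04+w)*n+r*d); P.append((th,p))
o=get_obs(); R=Ro.from_euler('xyz',o['tcp_rot'],degrees=True); q=o['ee_pos']
print('t',o['time'],'p',q,'rot',o['tcp_rot'],'q',o['q'].round(1),'F',o['wrist_force'])
for th,p in P: print(th,p,R.inv().apply([p[0]-q[0],p[1]-q[1],.205-q[2]]))
E
python3 arc.py L .13 .016 1.886 1.7 1.5 1.3 1.1 .9 .7 .5 .3 .15 0
```

```text
t 16.4 p [0.588  0.2836 0.2013] rot [-89.8625  -0.1573   1.5213] q [ 25.7  20.   28.5  98.3   0.1 114.2] F [-0.1292  0.4999 -0.1044]
1.886 [0.5818 0.2543] [-0.0069 -0.0038 -0.0291]
1.7 [0.5668 0.2327] [-0.0225 -0.0039 -0.0503]
1.5 [0.5554 0.2069] [-0.0346 -0.004  -0.0758]
1.3 [0.5494 0.1792] [-0.0414 -0.0041 -0.1032]
1.1 [0.549 0.151] [-0.0425 -0.0041 -0.1315]
0.9 [0.5542 0.1232] [-0.0381 -0.0042 -0.1594]
0.7 [0.5648 0.097 ] [-0.0282 -0.0042 -0.1859]
0.5 [0.5804 0.0734] [-0.0132 -0.0042 -0.2098]
0.3 [0.6004 0.0535] [ 0.0063 -0.0042 -0.2303]
0.15 [0.6177 0.0413] [ 0.0233 -0.0042 -0.243 ]
0.0 [0.6367 0.0319] [ 0.0421 -0.0042 -0.2529]
```

Request:
play_rows --moves '[[[0, 0, 0], [-0.007, -0.004, -0.029], 0], [[0, 0, 0], [-0.0225, -0.004, -0.05], 0], [[0, 0, 0], [-0.035, -0.004, -0.076], 0], [[0, 0, 0], [-0.041, -0.004, -0.103], 0], [[0, 0, 0], [-0.0425, -0.004, -0.131], 0]]'

```text
time: 16.9
ee_pos: [0.5495, 0.1513, 0.2094]
tcp_rot: [-89.7, -0.5, 1.6]
wrist_force: [0.1, 1.7, -0.8]
opening: -0.0005
```

```bash
python3 arc.py L .13 .016 1.1 .9 .7 .5 .3 .2 .1 0
python3 - <<'E'
from h import *
c=shot('top','top14'); crop(c,'t14',80,80,380,300,2.6)
E
```

```text
t 16.9 p [0.5495 0.1513 0.2094] rot [-89.7112  -0.4796   1.5627] q [ 15.3   7.5  14.5  96.4   0.2 103.7] F [ 0.0844  1.717  -0.7997]
1.1 [0.549 0.151] [-0.0005  0.0044 -0.0004]
0.9 [0.5542 0.1232] [ 0.0039  0.0043 -0.0283]
0.7 [0.5648 0.097 ] [ 0.0138  0.0042 -0.0548]
0.5 [0.5804 0.0734] [ 0.0288  0.0042 -0.0787]
0.3 [0.6004 0.0535] [ 0.0482  0.0043 -0.0993]
0.2 [0.6117 0.0451] [ 0.0593  0.0043 -0.108 ]
0.1 [0.6239 0.0378] [ 0.0713  0.0044 -0.1155]
0.0 [0.6367 0.0319] [ 0.0839  0.0045 -0.1218]
```

View pics/t14.png

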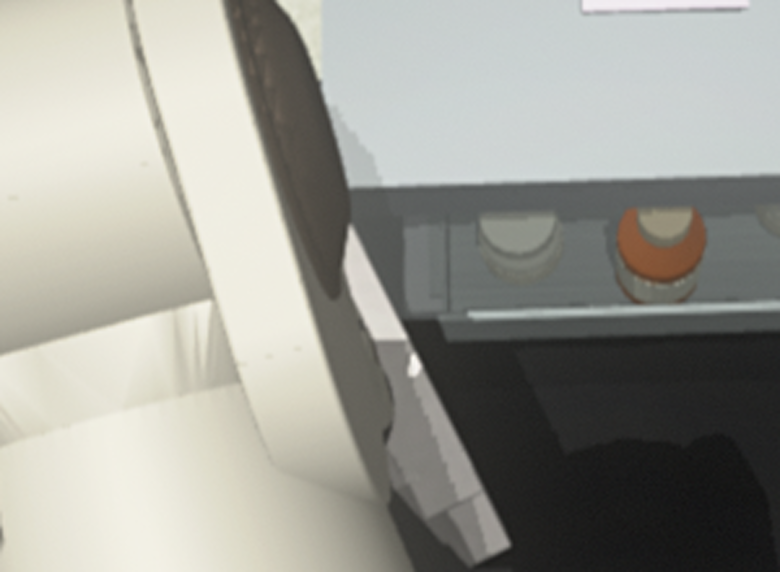

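The leaf is moving, at about 1.1 rad now, and the force is small. Continuing along the arc.

Request:
play_rows --moves '[[[0, 0, 0], [0.004, 0.004, -0.028], 0], [[0, 0, 0], [0.014, 0.004, -0.055], 0], [[0, 0, 0], [0.029, 0.004, -0.079], 0], [[0, 0, 0], [0.048, 0.004, -0.099], 0], [[0, 0, 0], [0.065, 0.004, -0.112], 0]]'

```text
time: 17.45
ee_pos: [0.6186, 0.0402, 0.205]
tcp_rot: [-89.8, -0.4, 1.5]
wrist_force: [-1.4, 1.4, 0.4]
opening: 0.0002
```

```bash
python3 arc.py L .13 .016 .1 0 -.03
```

```text
t 17.45 p [0.6186 0.0402 0.205 ] rot [-89.7756  -0.4454   1.4638] q [ 3.6 14.7 22.3 97.2  0.2 92.1] F [-1.36    1.3893  0.4386]
0.1 [0.6239 0.0378] [ 0.0053  0.0001 -0.0025]
0.0 [0.6367 0.0319] [ 0.0179  0.0001 -0.0088]
-0.03 [0.6407 0.0303] [ 0.0218  0.0002 -0.0105]
```

Request:
play_rows --moves '[[[0, 0, 0], [0.005, 0, -0.003], 0], [[0, 0, 0], [0.009, 0, -0.005], 0], [[0, 0, 0], [0.013, 0, -0.007], 0], [[0, 0, 0], [0.016, 0, -0.008], 0], [[0, 0, 0], [0.018, 0, -0.009], 0]]'

```text
time: 17.95
ee_pos: [0.6354, 0.0336, 0.2038]
tcp_rot: [-89.8, -0.3, 1.6]
wrist_force: [-2.9, 2.0, 1.1]
opening: 0.0001
```

```bash
python3 arc.py L .13 .016 0 -.03
python3 - <<'E'
from h import *
c=shot('side','side14'); crop(c,'s14',80,150,480,370,1.9)
E
```

```text
t 17.95 p [0.6354 0.0336 0.2038] rot [-89.7677  -0.306    1.5651] q [ 2.9 17.3 25.4 97.8  0.2 91.4] F [-2.8562  2.0463  1.0661]
0.0 [0.6367 0.0319] [ 0.0013 -0.0012 -0.0018]
-0.03 [0.6407 0.0303] [ 0.0052 -0.0012 -0.0035]
```

View pics/s14.png

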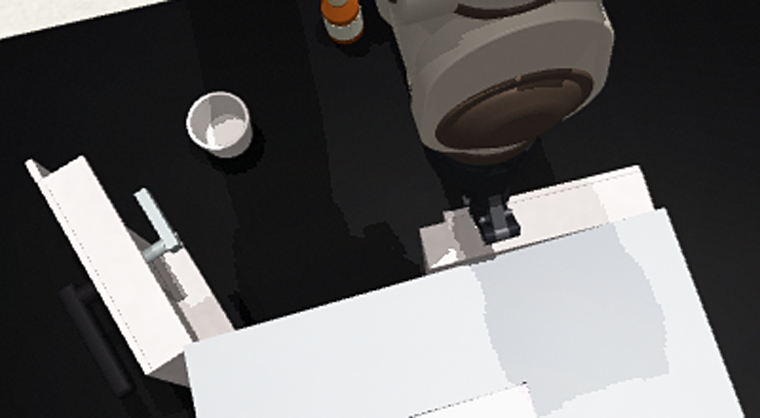

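Request:
play_rows --moves '[[[0, 0, 0], [0.003, 0, -0.001], 0], [[0, 0, 0], [0.005, 0, -0.001], 0], [[0, 0, 0], [0.006, 0, -0.001], 0], [[0, 0, 0], [0.007, 0, -0.001], 0], [[0, 0, 0], [0.008, 0, -0.001], 0]]'

```text
time: 18.5
ee_pos: [0.6398, 0.0322, 0.2037]
tcp_rot: [-89.8, 0.1, 1.5]
wrist_force: [-28.0, 0.8, 7.4]
opening: -0.0002
```

Request:
play_rows --moves '[[[0, 0, 0], [-0.01, 0, 0], 0], [[0, 0, 0], [-0.04, -0.02, 0], 0], [[0, 0, 0], [-0.08, -0.05, 0.01], 0], [[0, 0, 0], [-0.11, -0.09, 0.03], 0], [[0, 0, 0], [-0.12, -0.1, 0.06], 0]]'

```text
time: 19.0
ee_pos: [0.5204, 0.0879, 0.3078]
tcp_rot: [-89.8, -0.7, 1.4]
wrist_force: [0.1, 0.9, 0.8]
opening: 0.0004
```

Run:
```python
from h import *
c=shot('side','side15'); crop(c,'s15',180,150,480,350,2.6)
plan2(((.5,-.2,.3),1.2,0),((.595,-.325,.3),1.2,0))
```

```text
t 19.05 p [0.5197 0.0921 0.3089] rot [-89.6533  -0.7372   1.5266] q [  9.9   5.5  23.7 107.4   0.2  98.4] op -0.0004 F [-0.9209  2.4791  2.9348]
turn [-0.3  0.3  0.7] shift [-0.0276  0.0068 -0.2915] dir [-0.  0. -1.]
turn [-0.3  0.3  0.7] shift [ 0.064   0.0072 -0.419 ] dir [-0.  0. -1.]
```

View pics/s15.png

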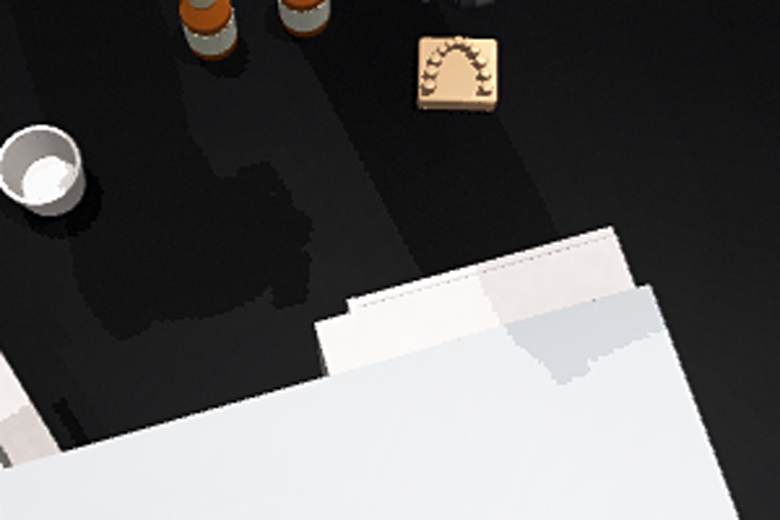

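Run:
```python
from h import *
c=load('side15')
W=lambda u,v,z: onz(c,180+u/2.6,150+v/2.6,z)
a,b=W(350,298,.262),W(611,227,.262); e,f=W(20,462,.27),W(640,290,.27)
for p,q in((a,b),(e,f)): print(p,q,np.arctan2(-(q-p)[0],(q-p)[1]))
```

```text
[0.6538 0.0047 0.262 ] [0.6515 0.16   0.262 ] 0.014499116942255351
[ 0.6979 -0.1881  0.27  ] [0.6929 0.1614 0.27  ] 0.01440006893182805
```

Request:
play_rows --moves '[[[0, 0, 0], [-0.01, 0, -0.05], 0], [[0, 0, 0], [-0.02, 0, -0.1], 0], [[0, 0, 0], [-0.027, 0, -0.15], 0], [[0, 0, 0], [-0.03, 0, -0.2], 0], [[0, 0, 0], [-0.03, 0, -0.25], 0]]'

```text
time: 19.55
ee_pos: [0.4979, -0.1617, 0.3026]
tcp_rot: [-89.8, -0.4, 1.5]
wrist_force: [1.5, -0.7, -0.2]
opening: 0.0001
```

```bash
python3 arc.py R .155 .045 1.93 ;python3 arc.py R .155 .016 1.9 1.7 1.5 1.3 1.1 .9
```

```text
t 19.55 p [ 0.4979 -0.1617  0.3026] rot [-89.8472  -0.4118   1.527 ] q [-18.2   5.   22.4 107.1   0.3  70.3] F [ 1.4896 -0.7199 -0.2329]
1.93 [ 0.5856 -0.3374] [ 0.0823  0.0977 -0.1783]
t 19.55 p [ 0.4979 -0.1617  0.3026] rot [-89.8472  -0.4118   1.527 ] q [-18.2   5.   22.4 107.1   0.3  70.3] F [ 1.4896 -0.7199 -0.2329]
1.9 [ 0.5716 -0.3068] [ 0.0692  0.0977 -0.1472]
1.7 [ 0.5531 -0.2796] [ 0.0514  0.0976 -0.1195]
1.5 [ 0.5404 -0.2492] [ 0.0395  0.0976 -0.0889]
1.3 [ 0.534  -0.2169] [ 0.0339  0.0977 -0.0564]
1.1 [ 0.5341 -0.184 ] [ 0.0349  0.0978 -0.0235]
0.9 [ 0.5407 -0.1518] [0.0424 0.0979 0.0085]
```

Request:
play_rows --moves '[[[0, 0, 0], [0.0, 0, -0.05], 0], [[0, 0, 0], [0.01, 0, -0.1], 0], [[0, 0, 0], [0.035, 0, -0.14], 0], [[0, 0, 0], [0.06, 0, -0.17], 0], [[0, 0, 0], [0.075, 0, -0.185], 0]]'

```text
time: 20.05
ee_pos: [0.579, -0.3456, 0.2998]
tcp_rot: [-89.8, -0.3, 1.4]
wrist_force: [0.0, 0.4, -0.9]
opening: 0.0001
```

```bash
python3 arc.py R .155 .045 1.93
python3 - <<'E'
from h import *
c=shot('top','top16'); crop(c,'t16',350,80,640,300,2.6)
c=shot('side','side16'); crop(c,'s16',50,150,350,350,2.6)
E
```

```text
t 20.05 p [ 0.579  -0.3456  0.2998] rot [-89.7971  -0.2627   1.3951] q [-31.   30.7  54.7 113.9   0.3  57.6] F [ 0.0458  0.4494 -0.8608]
1.93 [ 0.5856 -0.3374] [0.0063 0.0949 0.0077]
```

View pics/t16.png

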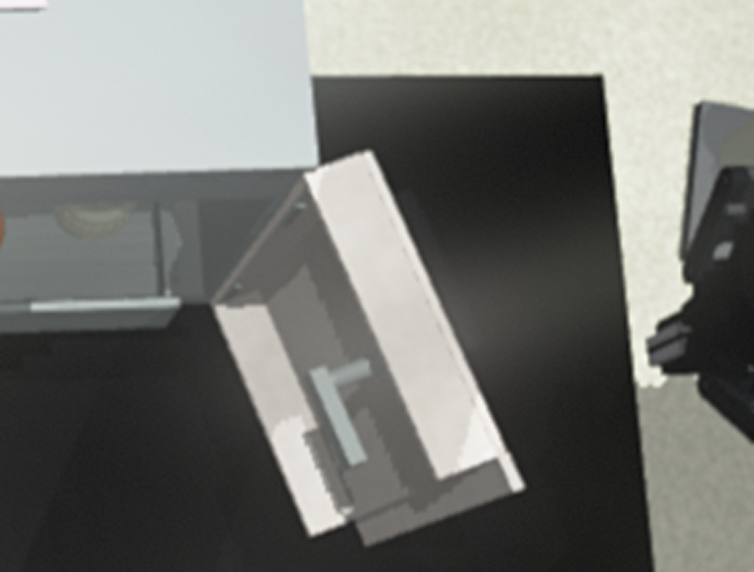

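View pics/s16.png

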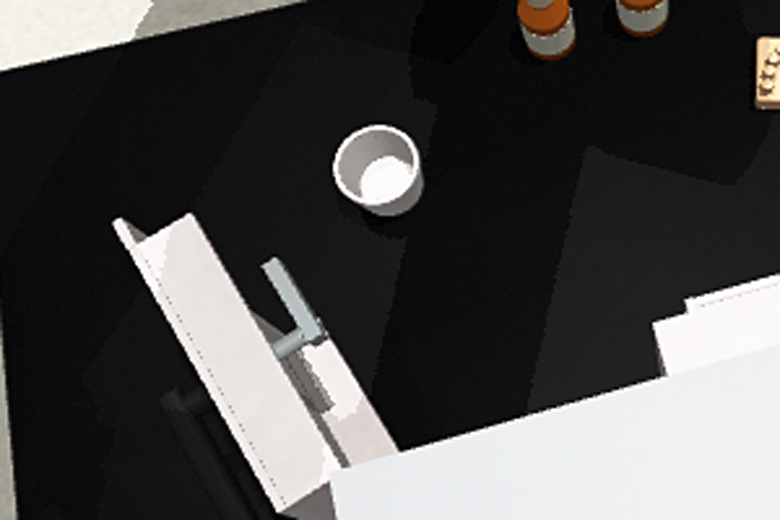

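Request:
play_rows --moves '[[[0, 0, 0], [0, 0.02, 0], 0], [[0, 0, 0], [0, 0.045, 0], 0], [[0, 0, 0], [0, 0.07, 0], 0], [[0, 0, 0], [0, 0.09, 0], 0], [[0, 0, 0], [0, 0.095, 0], 0]]'

```text
time: 20.65
ee_pos: [0.5776, -0.3412, 0.2049]
tcp_rot: [-89.7, -0.2, 1.5]
wrist_force: [-0.5, 0.5, 0.2]
opening: -0.0002
```

```bash
python3 arc.py R .155 .016 1.9 1.7 1.5 1.3 1.1 .9
```

```text
t 20.65 p [ 0.5776 -0.3412  0.2049] rot [-89.7305  -0.1964   1.5375] q [-30.7  23.2  33.1  99.9   0.3  57.7] F [-0.4973  0.5415  0.2078]
1.9 [ 0.5716 -0.3068] [-0.005   0.      0.0346]
1.7 [ 0.5531 -0.2796] [-0.0228  0.0001  0.0623]
1.5 [ 0.5404 -0.2492] [-0.0347  0.0002  0.093 ]
1.3 [ 0.534  -0.2169] [-0.0402  0.0004  0.1254]
1.1 [ 0.5341 -0.184 ] [-0.0393  0.0005  0.1583]
0.9 [ 0.5407 -0.1518] [-0.0318  0.0007  0.1904]
```

Request:
play_rows --moves '[[[0, 0, 0], [-0.005, 0, 0.034], 0], [[0, 0, 0], [-0.023, 0, 0.062], 0], [[0, 0, 0], [-0.035, 0, 0.093], 0], [[0, 0, 0], [-0.04, 0, 0.125], 0], [[0, 0, 0], [-0.039, 0, 0.158], 0]]'

```text
time: 21.15
ee_pos: [0.5346, -0.1845, 0.2089]
tcp_rot: [-89.9, -0.4, 1.5]
wrist_force: [0.5, -1.5, -0.4]
opening: -0.0003
```

```bash
python3 arc.py R .155 .016 1.1 .9 .7 .5 .3 .2 .1 0;  python3 - <<'E'
from h import *
c=shot('side','side17'); crop(c,'s17',50,150,350,350,2.6)
E
```

```text
t 21.15 p [ 0.5346 -0.1845  0.2089] rot [-89.8927  -0.4485   1.4714] q [-19.2   7.1  13.9  96.5   0.3  69.3] F [ 0.5164 -1.464  -0.4098]
1.1 [ 0.5341 -0.184 ] [-0.0005  0.0039  0.0005]
0.9 [ 0.5407 -0.1518] [0.0069 0.0041 0.0325]
0.7 [ 0.5536 -0.1215] [0.0206 0.0042 0.0625]
0.5 [ 0.5723 -0.0944] [0.04   0.0044 0.0891]
0.3 [ 0.596  -0.0716] [0.0642 0.0047 0.1113]
0.2 [ 0.6094 -0.062 ] [0.0779 0.0048 0.1205]
0.1 [ 0.6237 -0.0539] [0.0924 0.0049 0.1283]
0.0 [ 0.6388 -0.0472] [0.1077 0.005  0.1346]
```

View pics/s17.png

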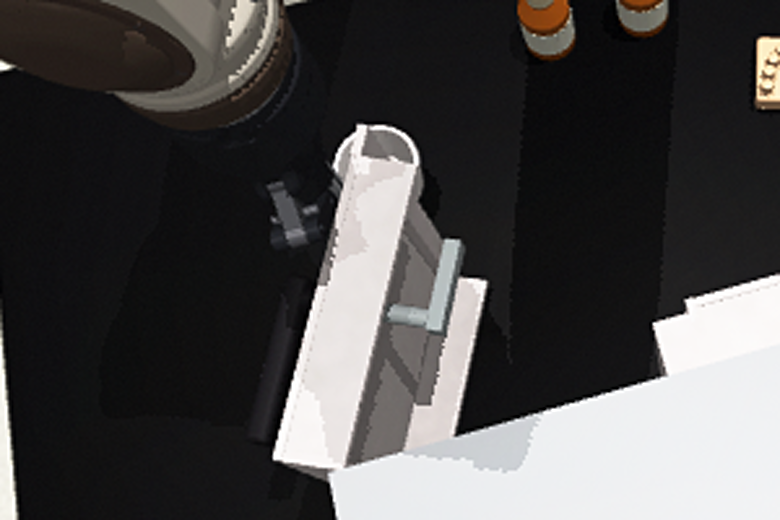

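Request:
play_rows --moves '[[[0, 0, 0], [0.007, 0.004, 0.032], 0], [[0, 0, 0], [0.02, 0.004, 0.062], 0], [[0, 0, 0], [0.04, 0.004, 0.089], 0], [[0, 0, 0], [0.064, 0.004, 0.111], 0], [[0, 0, 0], [0.085, 0.004, 0.124], 0]]'

```text
time: 21.7
ee_pos: [0.6179, -0.0574, 0.2057]
tcp_rot: [-89.8, -0.4, 1.6]
wrist_force: [-0.2, -0.2, 0.4]
opening: 0.0003
```

```bash
python3 arc.py R .155 .016 .1 0 -.03;  python3 - <<'E'
from h import *
c=shot('side','side18'); crop(c,'s18',150,150,450,350,2.6)
E
```

```text
t 21.7 p [ 0.6179 -0.0574  0.2057] rot [-89.8222  -0.4372   1.5968] q [-5.4 14.9 22.6 97.3  0.2 83. ] F [-0.1833 -0.2413  0.4017]
0.1 [ 0.6237 -0.0539] [0.0059 0.0007 0.0033]
0.0 [ 0.6388 -0.0472] [0.0211 0.0008 0.0096]
-0.03 [ 0.6434 -0.0455] [0.0258 0.0009 0.0111]
```

View pics/s18.png

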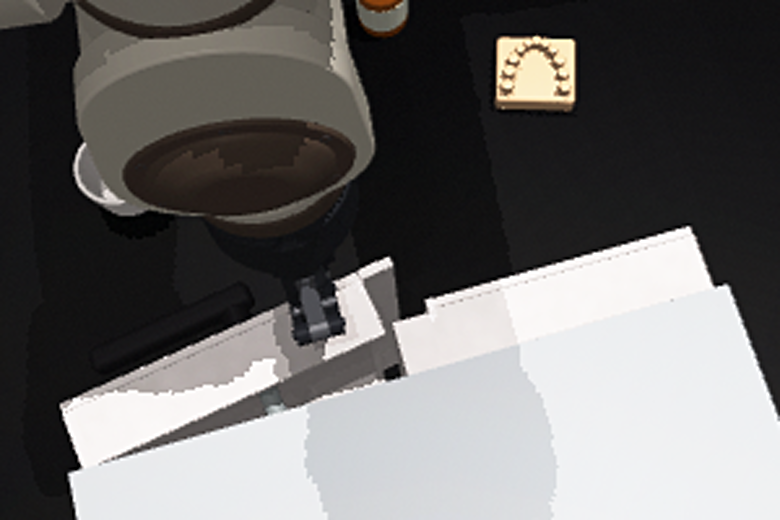

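Request:
play_rows --moves '[[[0, 0, 0], [0.006, 0, 0.003], 0], [[0, 0, 0], [0.011, 0, 0.005], 0], [[0, 0, 0], [0.015, 0, 0.007], 0], [[0, 0, 0], [0.018, 0, 0.009], 0], [[0, 0, 0], [0.021, 0, 0.01], 0]]'

```text
time: 22.25
ee_pos: [0.6377, -0.0488, 0.2045]
tcp_rot: [-89.8, -0.3, 1.5]
wrist_force: [-0.6, -0.3, -0.2]
opening: 0.0002
```

Request:
play_rows --moves '[[[0, 0, 0], [0.002, 0, 0], 0], [[0, 0, 0], [0.004, 0, 0], 0], [[0, 0, 0], [0.005, 0, 0], 0], [[0, 0, 0], [0.005, 0, 0], 0], [[0, 0, 0], [0.005, 0, 0], 0]]'

```text
time: 22.75
ee_pos: [0.6415, -0.0484, 0.2043]
tcp_rot: [-89.8, -0.2, 1.5]
wrist_force: [-7.4, 0.8, 1.5]
opening: 0.0001
```

```bash
python3 arc.py R .155 .016 0 -.03;  python3 - <<'E'
from h import *
c=shot('side','side19'); crop(c,'s19',150,150,450,350,2.6)
E
```

```text
t 22.75 p [ 0.6415 -0.0484  0.2043] rot [-89.7824  -0.1743   1.5092] q [-4.4 18.6 27.1 98.3  0.2 84.1] F [-7.4332  0.7932  1.5301]
0.0 [ 0.6388 -0.0472] [-0.0027 -0.0007  0.0013]
-0.03 [ 0.6434 -0.0455] [ 0.002  -0.0007  0.0028]
```

View pics/s19.png

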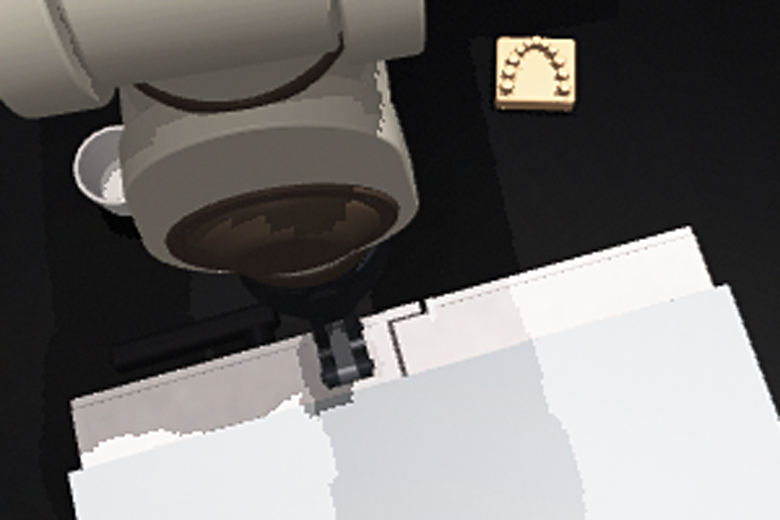

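Both look flush, with the flange lapping the rebate near (425,300). I'll press a little harder, then back off.

Request:
play_rows --moves '[[[0, 0, 0], [0.002, 0, 0], 0], [[0, 0, 0], [0.002, 0, 0], 0], [[0, 0, 0], [0.002, 0, 0], 0], [[0, 0, 0], [0.002, 0, 0], 0], [[0, 0, 0], [0.002, 0, 0], 0]]'

```text
time: 23.3
ee_pos: [0.6415, -0.0484, 0.2043]
tcp_rot: [-89.8, 0.0, 1.5]
wrist_force: [-17.8, 0.2, 4.8]
opening: 0.0
```

Request:
play_rows --moves '[[[0, 0, 0], [-0.015, 0, 0], 0], [[0, 0, 0], [-0.055, -0.01, 0], 0], [[0, 0, 0], [-0.1, -0.02, 0], 0], [[0, 0, 0], [-0.13, -0.03, -0.02], 0], [[0, 0, 0], [-0.15, -0.03, -0.05], 0]]'

```text
time: 23.8
ee_pos: [0.4947, -0.1021, 0.2354]
tcp_rot: [-89.8, -0.5, 1.6]
wrist_force: [1.6, -0.0, 0.5]
opening: -0.0001
```

Run:
```python
from h import *
c=shot('side','side20'); crop(c,'s20',150,220,450,350,2.6); crop(c,'s20b',220,230,340,320,6)
c=shot('top','top20'); crop(c,'t20',180,100,500,300,2.4)
plan2(((.56,-.172,.27),1.2,45))
```

```text
t 23.9 p [ 0.4944 -0.1047  0.2347] rot [-89.8723  -0.4418   1.3721] q [-12.1  -0.5   8.9  99.    0.2  76.5] op 0.0004 F [-0.4906  0.8989  1.0669]
turn [ -0.2   0.1 -44.6] shift [ 0.0642 -0.035  -0.0688] dir [ 0.707   0.0148 -0.7071]
```

View pics/s20.png

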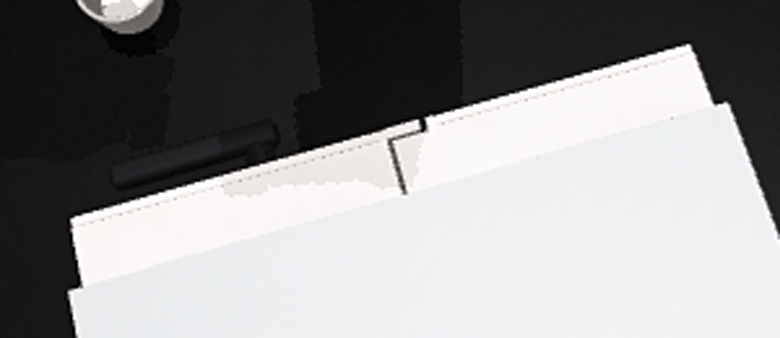

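View pics/t20.png

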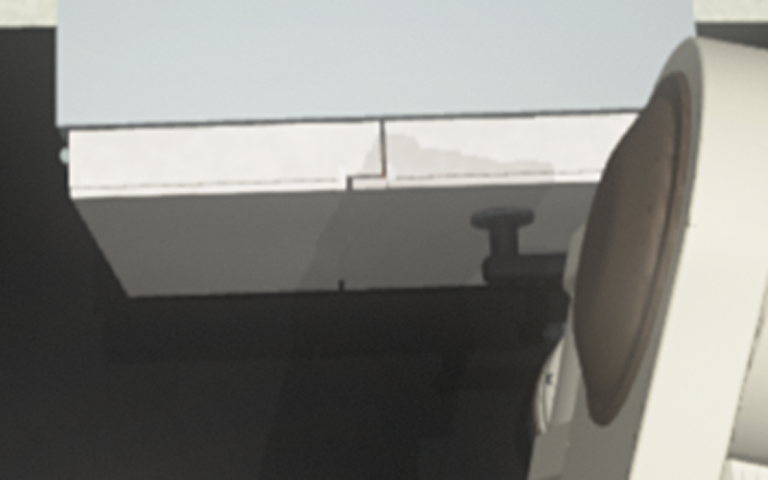

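Both leaves are flush, with a thin lap line at (345,185) in the top crop. The lever is level and points to the hinge side. I'll measure it before planning the sweep.

Run:
```python
from h import *
c=load('side20')
for n,p in {'piv end front':(262,122),'piv end':(276,130),'tip':(112,175),'tipfront':(112,165)}.items(): print(n,onz(c,150+p[0]/2.6,220+p[1]/2.6,.204))
piv=np.array([-.098,.195])
for phi in (0,.2,.4,.6,.8,1.0,1.2,1.4,1.5,1.6):
    l=np.array([-np.cos(phi),-np.sin(phi)]); m=np.array([-np.sin(phi),np.cos(phi)])
    k=piv+.065*l+.009*m; print(phi,'TCP y,z',(k-[.011,0]).round(4))
plan2(((.55,-.175,.26),1.2,55),((.653,-.175,.24),1.2,55))
```

```text
piv end front [ 0.6163 -0.0905  0.204 ]
piv end [ 0.6234 -0.0833  0.204 ]
tip [ 0.6253 -0.1845  0.204 ]
tipfront [ 0.6193 -0.1834  0.204 ]
0 TCP y,z [-0.174  0.204]
0.2 TCP y,z [-0.1745  0.1909]
0.4 TCP y,z [-0.1724  0.178 ]
0.6 TCP y,z [-0.1677  0.1657]
0.8 TCP y,z [-0.1607  0.1546]
1.0 TCP y,z [-0.1517  0.1452]
1.2 TCP y,z [-0.1409  0.1377]
1.4 TCP y,z [-0.1289  0.1325]
1.5 TCP y,z [-0.1226  0.1308]
1.6 TCP y,z [-0.1161  0.1298]
t 23.9 p [ 0.4944 -0.1047  0.2347] rot [-89.8723  -0.4418   1.3721] q [-12.1  -0.5   8.9  99.    0.2  76.5] op 0.0004 F [-0.4906  0.8989  1.0669]
turn [ -0.2   0.1 -54.6] shift [ 0.0541 -0.0251 -0.0716] dir [ 0.819   0.0172 -0.5736]
turn [ -0.2   0.1 -54.6] shift [ 0.1569 -0.0043 -0.0741] dir [ 0.819   0.0172 -0.5736]
```

View pics/s20b.png

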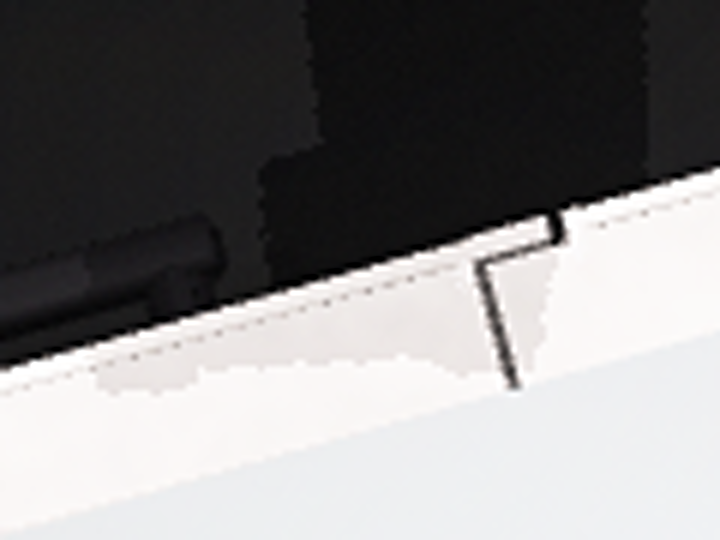

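Request:
play_rows --moves '[[[0, 0, -8], [0.005, -0.01, -0.015], 0], [[0, 0, -16], [0.01, -0.02, -0.03], 0], [[0, 0, -24], [0.015, -0.03, -0.045], 0], [[0, 0, -32], [0.02, -0.04, -0.06], 0], [[0, 0, -40], [0.025, -0.04, -0.07], 0]]'

```text
time: 24.4
ee_pos: [0.5235, -0.1726, 0.2765]
tcp_rot: [-89.9, -40.8, 1.5]
wrist_force: [-0.1, 1.1, -0.1]
opening: -0.0
```

Request:
play_rows --moves '[[[0, 0, -7], [0, 0, 0], 0], [[0, 0, -15], [0.01, 0, 0], 0], [[0, 0, -15], [0.02, 0.01, 0], 0], [[0, 0, -15], [0.02, 0.01, 0], 0], [[0, 0, -15], [0.02, 0.01, 0], 0]]'

```text
time: 24.9
ee_pos: [0.5454, -0.1712, 0.2806]
tcp_rot: [-89.7, -55.3, 1.4]
wrist_force: [0.2, -0.0, 0.9]
opening: -0.0003
```

Run:
```python
from h import *
c=shot('side','side21'); crop(c,'s21',150,200,350,320,3.9)
plan2(((.653,-.175,.235),1.2,55),((.653,-.175,.21),1.2,55))
```

```text
t 24.95 p [ 0.5455 -0.1713  0.2806] rot [-89.7191 -55.3142   1.3548] q [-32.5 -43.5 -37.3  46.1  27.5  69.1] op 0.0 F [0.012  0.5763 0.4681]
turn [-0.4  0.1  0.3] shift [ 0.0236  0.1142 -0.0068] dir [ 0.819   0.0172 -0.5736]
turn [-0.4  0.1  0.3] shift [ 0.003   0.1285 -0.0069] dir [ 0.819   0.0172 -0.5736]
```

View pics/s21.png

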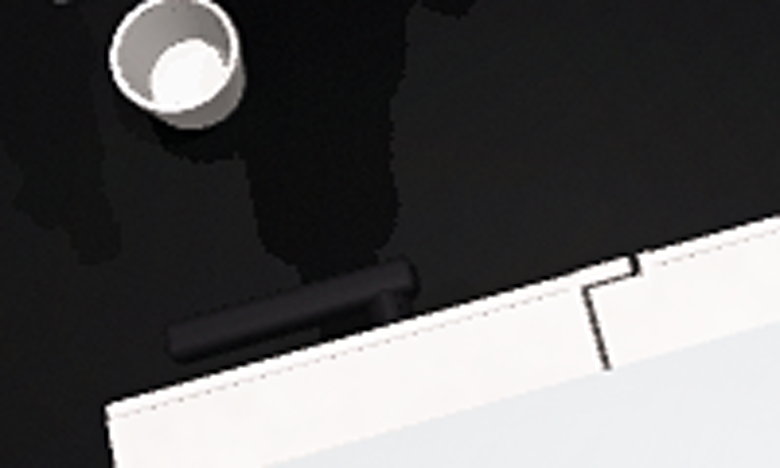

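Request:
play_rows --moves '[[[0, 0, 0], [0.007, 0.025, -0.002], 0], [[0, 0, 0], [0.014, 0.055, -0.004], 0], [[0, 0, 0], [0.02, 0.085, -0.006], 0], [[0, 0, 0], [0.023, 0.107, -0.007], 0], [[0, 0, 0], [0.0235, 0.113, -0.007], 0]]'

```text
time: 25.45
ee_pos: [0.6529, -0.1748, 0.2318]
tcp_rot: [-89.5, -55.1, 1.2]
wrist_force: [-0.4, -0.5, -0.1]
opening: 0.0001
```

```bash
cat > sw.py <<'E'
from h import *
c=shot('side',__import__('sys').argv[1]); crop(c,__import__('sys').argv[1]+'c',150,200,350,320,3.9)
T=[]
for phi in (0,.2,.4,.6,.8,1.0,1.2,1.4,1.6,1.7):
    l=np.array([-np.cos(phi),-np.sin(phi)]); m=np.array([-np.sin(phi),np.cos(phi)])
    k=np.array([-.098,.195])+.065*l+.009*m-[.011,0]; T.append(((.653-.021*(k[0]+.175),k[0],k[1]),1.2,55))
plan2(*T)
E
python3 sw.py side22
```

```text
t 25.5 p [ 0.6524 -0.1748  0.2318] rot [-89.5103 -55.1247   1.203 ] q [-25.2 -29.  -35.5  31.5  21.9  74.1] op -0.0 F [-1.123   0.5356 -1.3454]
turn [-0.5  0.   0.1] shift [-0.0225  0.0164  0.0007] dir [ 0.819   0.0172 -0.5736]
turn [-0.5  0.   0.1] shift [-0.0333  0.0239  0.0001] dir [ 0.819   0.0172 -0.5736]
turn [-0.5  0.   0.1] shift [-0.0439  0.0313  0.0022] dir [ 0.819   0.0172 -0.5736]
turn [-0.5  0.   0.1] shift [-0.0539  0.0383  0.0067] dir [ 0.819   0.0172 -0.5736]
turn [-0.5  0.   0.1] shift [-0.063   0.0447  0.0137] dir [ 0.819   0.0172 -0.5736]
turn [-0.5  0.   0.1] shift [-0.0708  0.0502  0.0227] dir [ 0.819   0.0172 -0.5736]
turn [-0.5  0.   0.1] shift [-0.0769  0.0546  0.0334] dir [ 0.819   0.0172 -0.5736]
turn [-0.5  0.   0.1] shift [-0.0812  0.0576  0.0454] dir [ 0.819   0.0172 -0.5736]
turn [-0.5  0.   0.1] shift [-0.0834  0.0593  0.0582] dir [ 0.819   0.0172 -0.5736]
turn [-0.5  0.   0.1] shift [-0.0837  0.0596  0.0648] dir [ 0.819   0.0172 -0.5736]
```

View pics/side22c.png

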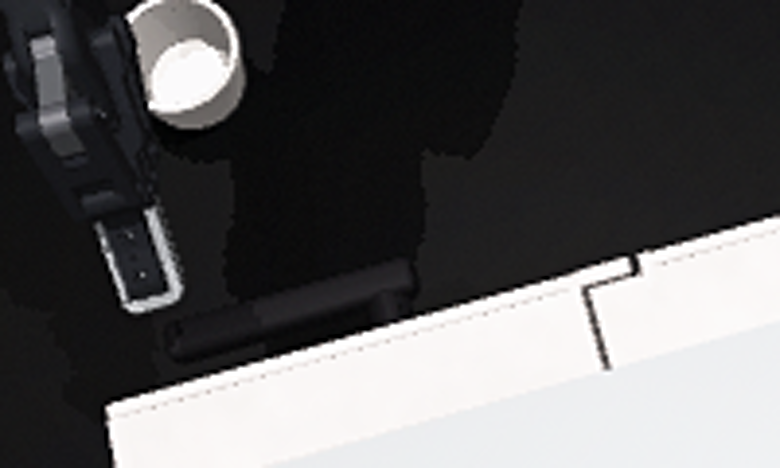

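Run:
```python
from h import *
c=load('side22')
for z in (.22,.235,.25): print(z,onz(c,189.7,279.5,z))
print((proj(c,(.635,-.175,.2445))-[150,200])*3.9,(proj(c,(.643,-.175,.257))-[150,200])*3.9,(proj(c,(.627,-.175,.232))-[150,200])*3.9)
for p in ((172,342),(400,262)): print(onz(c,150+p[0]/3.9,200+p[1]/3.9,.204))
```

```text
0.22 [ 0.6164 -0.1841  0.22  ]
0.235 [ 0.6209 -0.181   0.235 ]
0.25 [ 0.6254 -0.1778  0.25  ]
[170.3895 335.5593] [165.7599 348.7469] [174.833  322.9017]
[ 0.6263 -0.183   0.204 ]
[ 0.6175 -0.0878  0.204 ]
```

Request:
play_rows --moves '[[[0, 0, 0], [0.004, 0.009, 0], 0], [[0, 0, 0], [-0.005, 0.017, 0], 0], [[0, 0, 0], [-0.013, 0.022, 0], 0], [[0, 0, 0], [-0.02, 0.027, 0], 0], [[0, 0, 0], [-0.025, 0.03, 0], 0]]'

```text
time: 26.0
ee_pos: [0.6606, -0.1749, 0.1943]
tcp_rot: [-89.6, -55.3, 1.2]
wrist_force: [0.3, -0.2, -1.2]
opening: 0.0
```

```bash
python3 sw.py side23
```

```text
t 26.05 p [ 0.6604 -0.1748  0.1934] rot [-89.5487 -55.2067   1.1275] q [-24.7 -27.4 -38.8  26.3  21.4  74.5] op 0.0002 F [-0.6359 -0.0338 -0.8476]
turn [-0.4 -0.   0.2] shift [ 0.0045 -0.0121  0.001 ] dir [ 0.819   0.0172 -0.5736]
turn [-0.4 -0.   0.2] shift [-0.0062 -0.0047  0.0005] dir [ 0.819   0.0172 -0.5736]
turn [-0.4 -0.   0.2] shift [-0.0168  0.0027  0.0025] dir [ 0.819   0.0172 -0.5736]
turn [-0.4 -0.   0.2] shift [-0.0269  0.0097  0.0071] dir [ 0.819   0.0172 -0.5736]
turn [-0.4 -0.   0.2] shift [-0.036   0.0161  0.0141] dir [ 0.819   0.0172 -0.5736]
turn [-0.4 -0.   0.2] shift [-0.0438  0.0216  0.0231] dir [ 0.819   0.0172 -0.5736]
turn [-0.4 -0.   0.2] shift [-0.05    0.0259  0.0338] dir [ 0.819   0.0172 -0.5736]
turn [-0.4 -0.   0.2] shift [-0.0542  0.029   0.0458] dir [ 0.819   0.0172 -0.5736]
turn [-0.4 -0.   0.2] shift [-0.0565  0.0306  0.0586] dir [ 0.819   0.0172 -0.5736]
turn [-0.4 -0.   0.2] shift [-0.0568  0.0309  0.0652] dir [ 0.819   0.0172 -0.5736]
```

View pics/side23c.png

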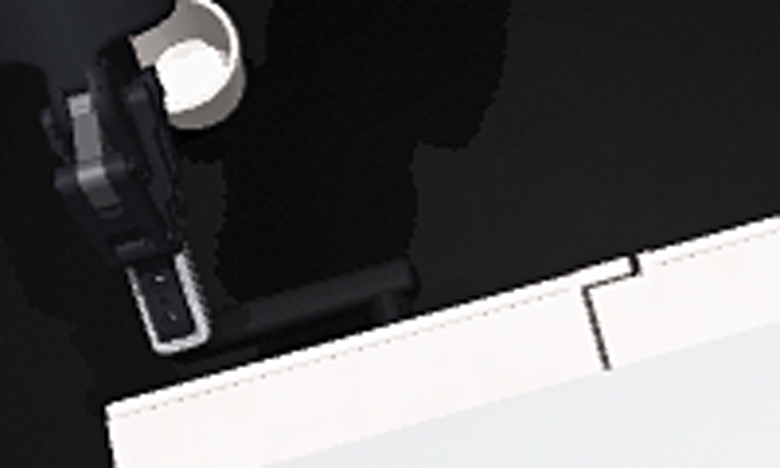

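Request:
play_rows --moves '[[[0, 0, 0], [-0.009, 0.009, 0.0005], 0], [[0, 0, 0], [-0.019, 0.0165, 0.0025], 0], [[0, 0, 0], [-0.029, 0.0235, 0.007], 0], [[0, 0, 0], [-0.0385, 0.03, 0.014], 0], [[0, 0, 0], [-0.046, 0.0355, 0.023], 0]]'

```text
time: 26.55
ee_pos: [0.6632, -0.1516, 0.1359]
tcp_rot: [-89.6, -55.2, 1.1]
wrist_force: [1.5, -5.4, 0.3]
opening: -0.0
```

```bash
python3 sw.py side24|tail -7; python3 -c "
from h import *
print(get_obs()['wrist_force'],get_obs()['ee_pos'])"
```

```text
turn [-0.4 -0.1  0.1] shift [ 0.0205 -0.0267 -0.0174] dir [ 0.819   0.0172 -0.5736]
turn [-0.4 -0.1  0.1] shift [ 0.0114 -0.0203 -0.0104] dir [ 0.819   0.0172 -0.5736]
turn [-0.4 -0.1  0.1] shift [ 0.0036 -0.0148 -0.0014] dir [ 0.819   0.0172 -0.5736]
turn [-0.4 -0.1  0.1] shift [-0.0025 -0.0105  0.0093] dir [ 0.819   0.0172 -0.5736]
turn [-0.4 -0.1  0.1] shift [-0.0068 -0.0074  0.0213] dir [ 0.819   0.0172 -0.5736]
turn [-0.4 -0.1  0.1] shift [-0.0091 -0.0057  0.0341] dir [ 0.819   0.0172 -0.5736]
turn [-0.4 -0.1  0.1] shift [-0.0094 -0.0055  0.0406] dir [ 0.819   0.0172 -0.5736]
[ 1.7967 -2.0373 -1.5306] [ 0.6626 -0.1499  0.1337]
```

View pics/side24c.png

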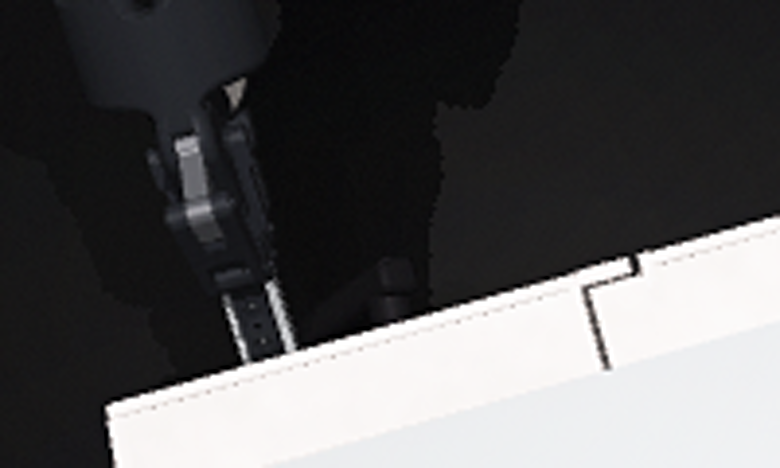

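Request:
play_rows --moves '[[[0, 0, 0], [-0.005, 0.0035, 0.009], 0], [[0, 0, 0], [-0.009, 0.0065, 0.02], 0], [[0, 0, 0], [-0.0105, 0.008, 0.027], 0], [[0, 0, 0], [-0.0115, 0.008, 0.033], 0], [[0, 0, 0], [-0.0115, 0.0085, 0.035], 0]]'

```text
time: 27.1
ee_pos: [0.6627, -0.116, 0.1227]
tcp_rot: [-89.6, -55.2, 1.2]
wrist_force: [-4.1, -7.6, -1.7]
opening: 0.0004
```

```bash
python3 sw.py side25|tail -2
```

```text
turn [-0.4  0.   0.2] shift [-0.0006 -0.013   0.0003] dir [ 0.819   0.0172 -0.5736]
turn [-0.4  0.   0.2] shift [-0.0009 -0.0127  0.0068] dir [ 0.819   0.0172 -0.5736]
```

View pics/side25c.png

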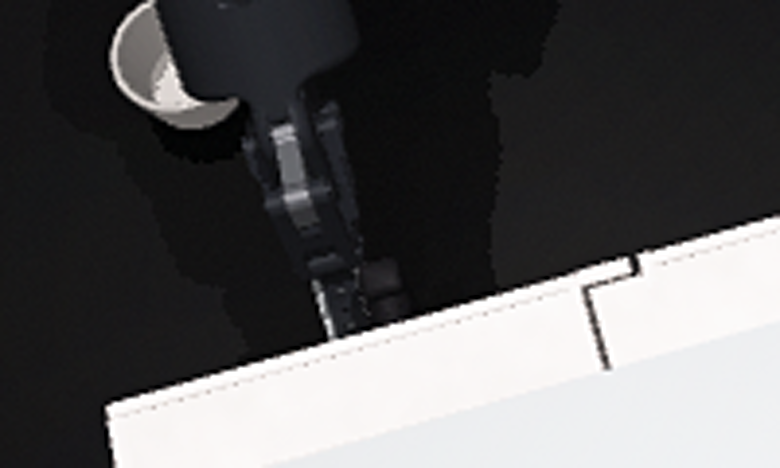

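Lever almost down. I'll push further in +y until it stops.

Request:
play_rows --moves '[[[0, 0, 0], [0, 0, 0.003], 0], [[0, 0, 0], [0, 0, 0.005], 0], [[0, 0, 0], [0, 0, 0.007], 0], [[0, 0, 0], [0, 0, 0.009], 0], [[0, 0, 0], [0, 0, 0.009], 0]]'

```text
time: 27.65
ee_pos: [0.6624, -0.1159, 0.1233]
tcp_rot: [-90.4, -55.2, 0.9]
wrist_force: [9.6, -43.2, -9.4]
opening: -0.0
```

Request:
play_rows --moves '[[[0, 0, 0], [0, 0, -0.02], 0], [[0, 0, 0], [0, -0.01, -0.03], 0], [[0, 0, 0], [0, -0.04, -0.03], 0], [[0, 0, 0], [0, -0.08, -0.03], 0], [[0, 0, 0], [0, -0.12, -0.03], 0]]'

```text
time: 28.15
ee_pos: [0.5637, -0.1393, 0.1929]
tcp_rot: [-89.5, -55.3, 1.3]
wrist_force: [-0.1, -0.9, 1.4]
opening: -0.0
```

Run:
```python
from h import *
c=shot('side','side26'); crop(c,'s26',150,200,350,320,3.9)
c=shot('top','top26'); crop(c,'t26',180,60,500,300,2.4)
plan2(((.45,-.1,.35),1.2,55))
```

```text
t 28.25 p [ 0.5641 -0.1405  0.1989] rot [-89.9616 -55.7885   1.5037] q [-26.4 -45.8 -48.2  35.3  22.8  73.4] op 0.0 F [ 0.6846 -0.4872  0.3664]
turn [-0.3  0.2  0.8] shift [ 0.0615 -0.1784  0.0436] dir [ 0.819   0.0172 -0.5736]
```

View pics/s26.png

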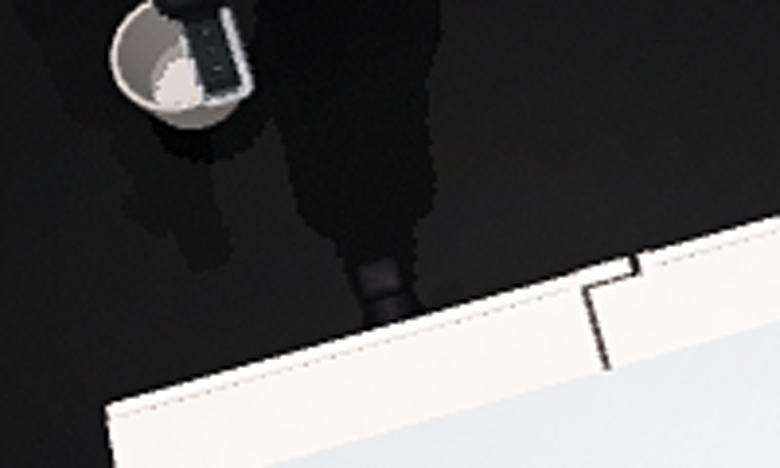

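View pics/t26.png

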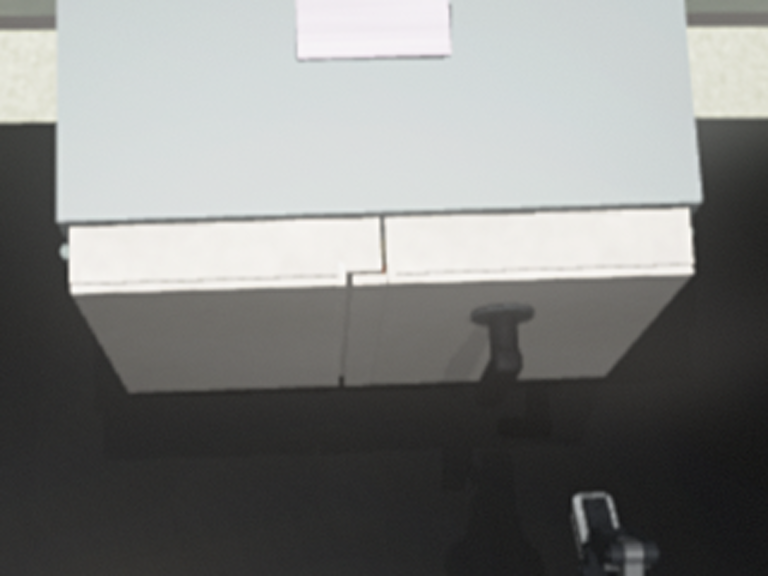

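The lever now points down and both leaves are still flush. I'll check the lever angle with a contrast stretch.

Run:
```python
from h import *
c=load('top26'); im=c['img'][160:260,350:440,::-1].astype(float)
cv2.imwrite('pics/t26e.png',cv2.resize(np.clip((im-15)*2.2,0,255).astype(np.uint8),None,fx=6,fy=6,interpolation=cv2.INTER_CUBIC))
x=.614  # outer face of lever
for phi in (1.2,1.4,1.571):
    for r in (0,.09):
        y=-.098-r*np.cos(phi); z=.195-r*np.sin(phi); print(phi,r,(proj(c,(.615,y,z))-[350,160])*6)
```

```text
1.2 0 [246.439  339.1606]
1.2 0.09 [324.4611 410.6949]
1.4 0 [246.439  339.1606]
1.4 0.09 [258.4527 415.2483]
1.571 0 [246.439  339.1606]
1.571 0.09 [201.8799 416.9418]
```

View pics/t26e.png

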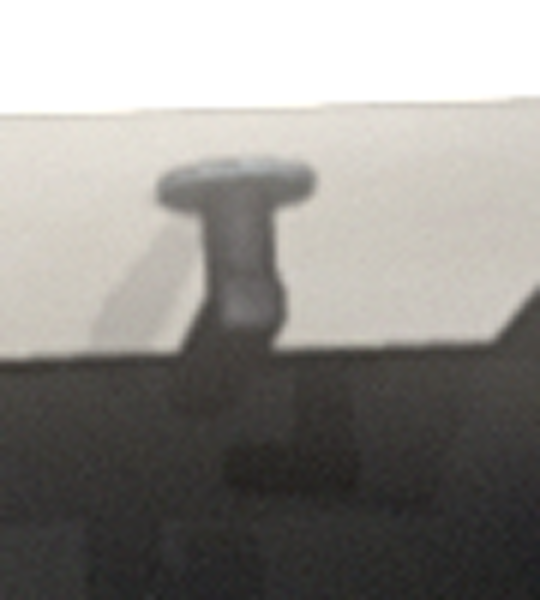

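Run:
```python
from h import *
c=load('top26'); W=lambda u,v,z: onz(c,180+u/2.4,60+v/2.4,z)
for n,p,q,z in (('L',(72,294),(345,286),.262),('R',(352,285),(693,273),.262),('cab',(58,221),(700,204),.27)):
    a,b=W(*p,z),W(*q,z); print(n,a,b,np.arctan2((b-a)[0],-(b-a)[1]))
o=get_obs(); print(o['time'],o['wrist_force'],o['ee_pos'])
job_done()
```

```text
L [0.6498 0.1592 0.262 ] [0.6529 0.0029 0.262 ] 0.02024752575399029
R [ 0.6535 -0.0012  0.262 ] [ 0.6587 -0.199   0.262 ] 0.02637439421204687
cab [0.6908 0.1666 0.27  ] [ 0.6977 -0.2033  0.27  ] 0.018778071644285806
28.25 [ 0.6846 -0.4872  0.3664] [ 0.5641 -0.1405  0.1989]
the job is handed in; nothing more can be done
```

The bottle is in the tray between the jars, the tray is home, both leaves are shut in the right order, and the lever is fully down. I handed the job in at 28 s of the 72 s allowed; it gives no verdict.

- **Bottle:** I gripped it by the cap, set it down on the tray floor (contact was felt before I let go) and released it. The last views with the doors open showed it upright, about 42 mm behind the tray front. I could not see it or the jars once the doors were shut.
- **Tray:** it was pushed until it hit a firm stop at about 30 N.
- **Leaves:** the rebated leaf went first and stopped at 28 N; the flanged leaf went over it and stopped at 18 N. In the final pictures the flange laps the rebate. The leaves measure 0.001 and 0.008 rad from parallel with the cabinet front, against the 0.03 limit.
- **Lever:** it was swept down to a hard stop at about 43 N. In the picture its end is about where a 1.57 rad lever should be, and clearly past where 1.4 rad would put it.
- **Robot and loose items:** the arm finished clear of everything with about zero wrist force, and I never touched the model or the cup.

**What went wrong:** the first grasp closed just above the cap, because the real fingertips sit 20–35 mm short of the reported tool point. That did no harm, and grasping lower fixed it. My different checks of that offset did not agree exactly, so I relied on contact force at the stops.

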